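# Depth check of an inclined rotor sleeve

### The arm

A 6-joint arm with a two-finger parallel gripper is mounted at the origin on the work surface. World frame = base frame: x ahead of the robot, y to its left, z up, the work surface at z = 0. Lengths are in mm, angles in rad, forces in N, time in s.
With the tool pointing down it reaches from about 300 to 775 mm from the base axis. Payload 14.6 kg.
Tool frame: the origin (TCP) lies midway between the tips of the shut fingers; the grasp point (between the pads) lies 19 mm behind it; z points along the fingers, y is the direction in which the jaws open and shut (so a half turn about z gives the same grasp; the last joint's range is limited). The gripper opens to 94 mm and grips with 3 to 60 N. Pads are 16 mm wide; open, the fingers measure 119 mm over their backs; the gripper's body (75 mm by 177 mm) begins 78 mm behind the grasp point.
Start: joints at [1.263, 0.3, 1.521, -0, 1.321, -0.067], TCP at [131.162, 534.122, 205.446] pointing down, gripper open.
Joint ranges: [-3.03, 3.03], [-0.79, 2.21], [0.23, 2.52], [-1.04, 4.18], [0, 3.07], [-2.55, 2.55]. Speed limits (rad/s): [2.22, 2.22, 2.57, 3.14, 3.14, 3.14].

### API

Orientations are given as [roll, pitch, yaw] about the fixed x, y, z axes, in that order (R = Rz(yaw) Ry(pitch) Rx(roll)).
In Python, from cell import manip, camera gives the robot as it stands. The module is installed in compiled form; this text tells all that it offers.
- The arm moves only by the tool jog_arm, never from a script. Its argument "commands" is a list of rows, each a list of 7 numbers: the shift along the world's x, y, z in units of 1 m (1.0 is 1 m), then the turn, a rotation vector about the world's x, y, z in units of 120 degrees (1.0 is 120 degrees), then the opening, from 0 (shut) to 1 (fully open). In form: [[x, y, z, ax, ay, az, grip], ...]. A call has exactly 10 rows; each row is the pose to reach, as a shift and turn from the pose commanded when the call began; what a row does not reach only later rows make up. A row lasts 1/8 s, in which the tool goes at most 62.5 mm and 10.7 degrees, less where a joint would pass 70% of its speed; a pose out of reach is approached as far as the arm can. A call with a number of a shift or a turn outside -1 to 1 is refused whole. A call with a gripper value outside its range is refused whole. The fingers move at their own pace and stop on an object; "grip_force" is the grip in N (left out, the last holds). Time passes only in rows, so rows that repeat a pose let the fingers close, or fill a call up. It gives the time, the measured TCP pose, the force and the opening at its end, in the units of the state.
- manip.read_state(): the state, without advancing time (a new reading comes with each control period).
- camera(name): name is "scene" or "top" or "wrist"; returns a dict with "pixels" (480x640x3 uint8, blue, green, red), "vertical_fov" (degrees; the focal length in pixels is half the picture's height over the tangent of half this angle, whatever the lens; pixels are square), "cx", "cy" (the principal point, pixels), "k1" (the pictures are not rectified: a ray, as slopes to the right and down, at radius r is drawn at 1 + k1 r^2 times it, then the intrinsics apply), "rvec" (rotation vector, rad) and "tvec" (3), from world to camera coordinates, as OpenCV has them. Camera axes: x right, y down, z forward; pixel columns grow to the right and rows downward; lengths in mm; the calibration is good to about 2 mm. A picture is of the moment at which its call begins. There is no depth.
- manip.sign_off(): hands the job in, once; it reports no verdict.
The state is a dict: "clock": time; "joints": joint angles; "qd": joint speeds; "effort": joint torques, N m; "eef_pos": TCP position; "eef_rot": TCP orientation; "wrist_force": force on the tool from outside, world axes, zero at the start; "moment": the same for the moment, N m; "finger_gap": finger opening in mm.
Only numpy, scipy, OpenCV 4.12 (cv2) and the standard library are available. Lean on these libraries where they do the work, as an engineer would, in place of code of your own. Each camera call takes 0.05 s, during which the arm holds its last target.

### The job

Take the long metal depth rod out of the yellow rack, slide it foot first into the bore of the inclined blue block, easing it down (neither dropping nor ramming it) until it stands on the bottom, and let go. Then draw up the read-off stem by its black knob until the top of its red flag is level with the top of the rod, and leave both so that the exposed length can be read. Leave everything else where it is.

Things in the scene. Friction and masses are not known exactly. Their poses are not given: they have to be found in the camera images.
- rod: depth rod: round aluminium rod, 20 mm diameter, 200 mm long, 0.1 to 0.2 kg, black ring marks, orange band at the top. Starts upright in one of the yellow rack's three holes (24 mm wide, 70 mm apart, rack top 68 mm above the table). Origin at the centre of its foot (chamfered, 14 mm across at the end, full width 5 mm up), z from foot to top.
- block: blue block of a fixed gauge stand; blind bore leaning 30 degrees from vertical. Origin: centre of the bore's mouth in the block's upper face, 144 mm above the table. z points out of the bore along its axis (up and broadly to -y, the robot's right); x and y lie in the upper face, y level, from the bore to the read-off stem. The face spans x -35 to 35 mm, y -37 to 113 mm.
- mouth (a point): centre of the bore's mouth (the block's origin, same axes). Bore 24 mm wide, mouth chamfered 4 mm. Its depth is unknown, 85 to 120 mm: the bottom is a rubber cushion held fast at an unknown height, so 80 to 115 mm of the rod stays exposed.
- stem (a joint): read-off stem: thin steel stem on the block, 85 mm from the bore along the block's y, sliding along the block's z. Value in m: 0 pushed in (it starts nearly so), growing as it is drawn out, 0.125 at most. The top of the flag is (value + 0.010) m above the block's upper face. Stays where it is left; about 4 N moves it.
- stem_knob (a point): point on the stem's axis inside the black grip knob, 22 mm above the top of the flag; axes as the block's. The knob is round, 22 mm in diameter, 40 mm long along the block's z, from the level of the flag's top upwards.
- flag (a point): tip of the red flag, on its upper surface; moves with the stem, axes as the block's. The flag is a flat red bar 12 mm wide, 5 mm thick, reaching from the foot of the knob 63 mm towards the rod (minus y of the block), ending 12 mm short of the rod's side.
- tube1: capped white tube with green cap, 20 mm diameter (cap 25 mm), 120 mm tall, upright in another hole of the rack; holes are 70 mm apart. Origin under its foot. Leave alone.
- tube2: same tube with a blue cap. Leave alone.
- wellplate: white well plate, 127 x 85 x 20 mm, lying on the table. Leave alone.
- media: amber bottle, 68 mm diameter, 150 mm tall. Leave alone.
- dishes: stack of red clear culture dishes, 88 mm diameter, 58 mm tall. Leave alone.
- tipbox: blue pipette tip box, 120 x 85 x 58 mm. Leave alone.
- beaker: glass beaker, 80 mm diameter, 100 mm tall. Leave alone.

How it is judged:
By the outcome, as a careful person would: the job done as asked, in the order asked, and still so for the second after the job is handed in, with the robot touching nothing.
It also fails if it takes over 58 s, if anything falls off the work surface, if the arm or the gripper's body presses on something with over 40 N, if the wrist force passes 120 N, or if a joint passes its speed limit or range.

## Working session

There is one attempt and no reset: what is moved stays moved. The work goes in short steps, Python scripts to look and compute and a tool call to move; the robot and the scene stay as the last step left them, time stands still between calls to the robot, and variables do not carry over. Pictures are saved under pics/ and viewed, and the job is handed in when it is done.

Besides the shell and the picture viewer there is one more tool, called after "Request:" by a JSON object that holds its "op" and its "data", one argument or row to a line. jog_arm: Moves the arm, as the interface text tells. Its arguments: {"type":"object","properties":{"commands":{"type":"array","items":{"type":"array","items":{"type":"number"}}},"grip_force":{"type":"number"}},"required":["commands"]}

```bash
mkdir -p pics; cat > h.py <<'E'
import numpy as np, cv2
from cell import manip, camera
from scipy.spatial.transform import Rotation as Ro
def cam(n,save=None):
    c=camera(n)
    if save: cv2.imwrite('pics/'+save+'.png',c['pixels'])
    return c
def K(c):
    f=240/np.tan(np.radians(c['vertical_fov'])/2)
    return np.array([[f,0,c['cx']],[0,f,c['cy']],[0,0,1.]])
def ray(c,u,v):
    k=K(c); d=np.array([(u-k[0,2])/k[0,0],(v-k[1,2])/k[1,1]])
    s=d.copy()
    for _ in range(30): s=d/(1+c['k1']*(s@s))
    R=cv2.Rodrigues(np.array(c['rvec'],float))[0]; t=np.array(c['tvec'],float).ravel()
    w=R.T@np.array([s[0],s[1],1]); return -R.T@t, w/np.linalg.norm(w)
def proj(c,P):
    R=cv2.Rodrigues(np.array(c['rvec'],float))[0]; t=np.array(c['tvec'],float).ravel()
    q=R@np.array(P,float)+t; s=q[:2]/q[2]; s=s*(1+c['k1']*(s@s)); k=K(c)
    return np.array([k[0,0]*s[0]+k[0,2],k[1,1]*s[1]+k[1,2]])
def onz(c,u,v,z):
    o,w=ray(c,u,v); return o+w*(z-o[2])/w[2]
def tri(rs):
    A=np.zeros((3,3));b=np.zeros(3)
    for o,w in rs:
        M=np.eye(3)-np.outer(w,w);A+=M;b+=M@o
    x=np.linalg.solve(A,b); return x,[np.linalg.norm((np.eye(3)-np.outer(w,w))@(x-o)) for o,w in rs]
E
python3 - <<'E'
from h import *
for n in ['scene','top','wrist']:
    c=cam(n,n+'0'); print(n,{k:np.round(c[k],3) for k in c if k!='pixels'}, ray(c,320,240)[0])
print(manip.read_state())
E
```

```text
scene {'vertical_fov': np.float64(54.84), 'cx': np.float64(324.369), 'cy': np.float64(239.871), 'k1': np.float64(0.026), 'rvec': array([ 0.86 ,  2.56 , -1.021]), 'tvec': array([ 464.939, -144.269, 1871.936])} [1236.0547522   815.42550657 1244.33825446]
top {'vertical_fov': np.float64(44.293), 'cx': np.float64(311.558), 'cy': np.float64(240.643), 'k1': np.float64(-0.194), 'rvec': array([ 2.191, -2.177,  0.088]), 'tvec': array([ -23.763,  576.701, 1928.248])} [ 426.81642249  -13.24878139 1966.96243656]
wrist {'vertical_fov': np.float64(59.007), 'cx': np.float64(315.283), 'cy': np.float64(240.486), 'k1': np.float64(-0.054), 'rvec': array([-2.321, -1.821, -0.21 ]), 'tvec': array([-547.961,  -24.414,  390.765])} [ 66.1436297  548.79451459 384.71250661]
{'clock': 0.15, 'joints': array([ 1.26342564e+00,  3.00343696e-01,  1.52137988e+00, -2.50837039e-06,
        1.32068263e+00, -6.66102021e-02]), 'qd': array([ 3.85004227e-05, -3.55914503e-04, -2.06828350e-03,  1.26518426e-03,
       -5.80073421e-04,  2.27043746e-04]), 'effort': array([-1.52112269e-03, -5.31951427e+01, -3.52823067e+01,  7.06941308e-02,
        2.36473448e-02, -9.12144446e-05]), 'eef_pos': array([131.09950991, 533.96994672, 205.04133   ]), 'eef_rot': array([-3.14078074e+00, -5.17267778e-05,  2.90083277e+00]), 'wrist_force': array([-0.15014138,  0.15900569,  0.36995762]), 'moment': array([-0.03648037, -0.02836021, -0.02279186]), 'finger_gap': 94.12509986057121}
```

View pics/scene0.png

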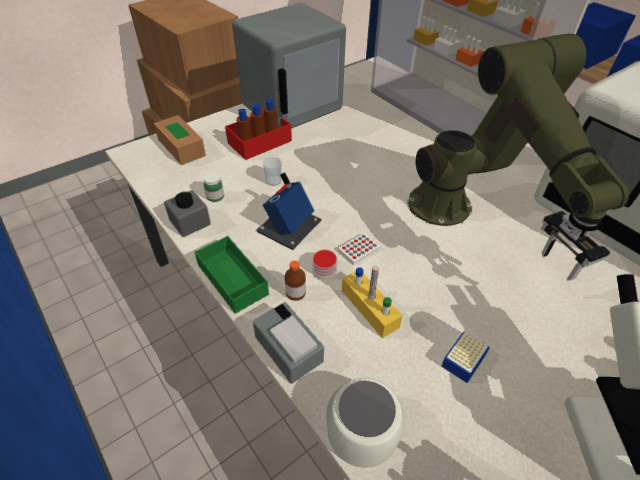

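View pics/top0.png

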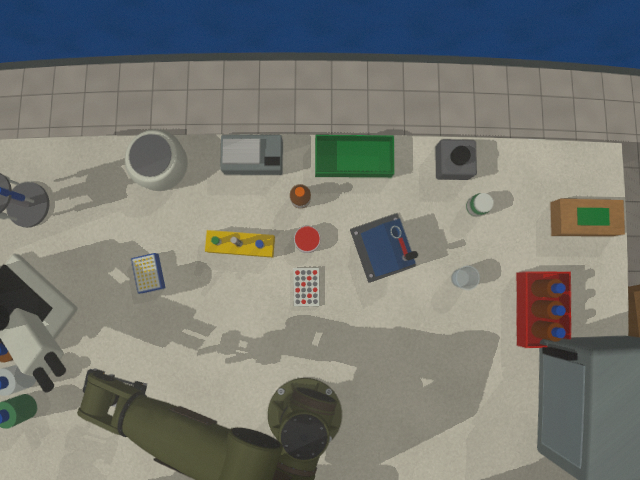

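View pics/wrist0.png

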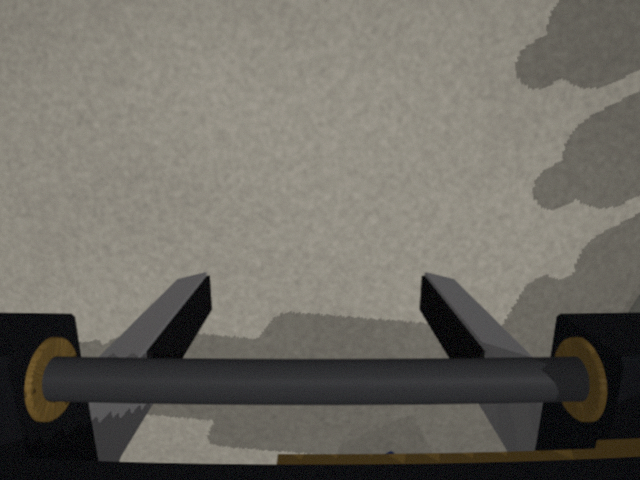

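The scene and top views show the rack at top (240,243) with the rod in its middle hole, and the block at (385,247) with the bore near (396,231) and the knob near (411,255). I'll enlarge both.

```bash
python3 - <<'E'
import cv2
t=cv2.imread('pics/top0.png'); s=cv2.imread('pics/scene0.png')
cv2.imwrite('pics/ta.png',cv2.resize(t[205:285,340:440],None,fx=7,fy=7,interpolation=cv2.INTER_CUBIC))
cv2.imwrite('pics/tb.png',cv2.resize(t[215:270,195:285],None,fx=8,fy=8,interpolation=cv2.INTER_CUBIC))
cv2.imwrite('pics/sa.png',cv2.resize(s[165:250,250:330],None,fx=7,fy=7,interpolation=cv2.INTER_CUBIC))
cv2.imwrite('pics/sb.png',cv2.resize(s[255:340,335:410],None,fx=7,fy=7,interpolation=cv2.INTER_CUBIC))
E
```

```text
(no output)
```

View pics/ta.png

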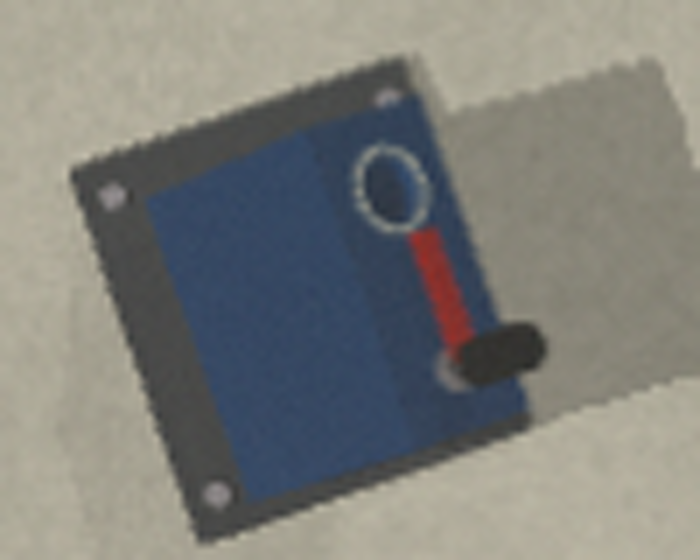

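View pics/tb.png

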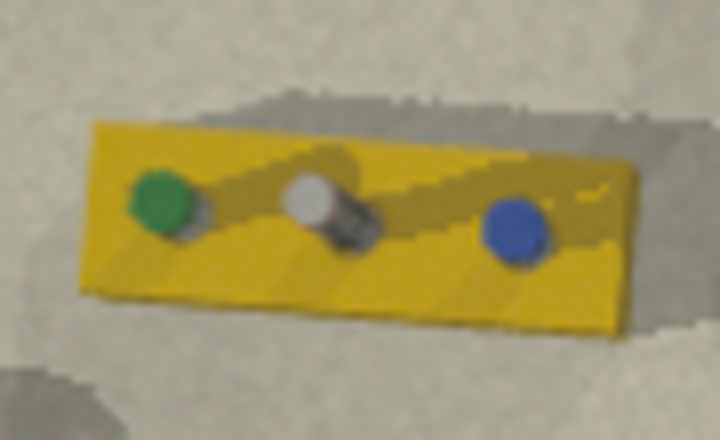

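View pics/sa.png

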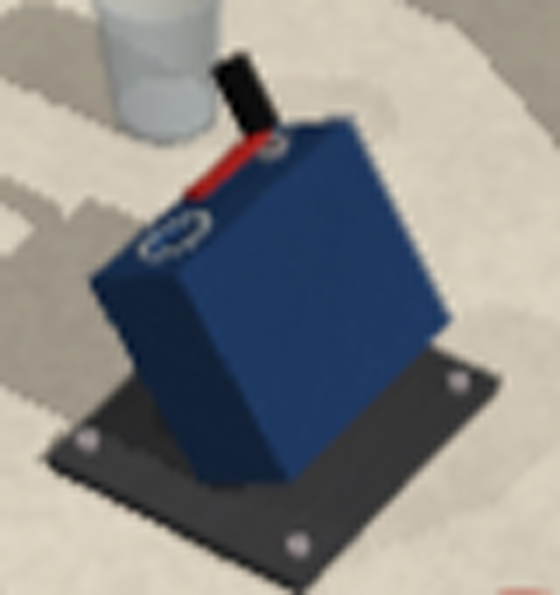

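View pics/sb.png

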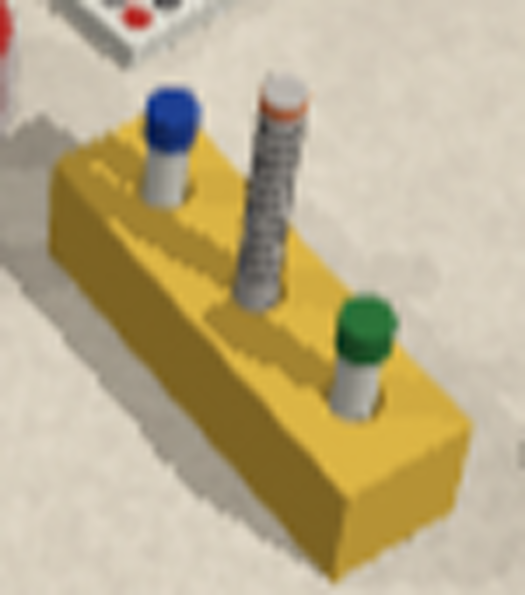

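```bash
python3 - <<'E'
from h import *
T=cam('top');S=cam('scene')
np.set_printoptions(suppress=True,precision=1)
def two(n,a,b):
    x,r=tri([ray(T,*a),ray(S,*b)]); print(n,x,r)
ta=lambda u,v:(u/7+340-.43,v/7+205-.43); tb=lambda u,v:(u/8+195-.44,v/8+215-.44)
sa=lambda u,v:(u/7+250-.43,v/7+165-.43); sb=lambda u,v:(u/7+335-.43,v/7+255-.43)
two('rodtop',tb(310,200),sb(285,88))
two('green cap',tb(162,202),sb(367,308)); two('blue',tb(515,231),sb(172,100))
two('mouth',ta(392,188),sa(176,236))
print('mouth@144',onz(T,*ta(392,188),144),onz(S,*sa(176,236),144))
two('knob mid',ta(503,353),sa(246,95))
for n,p in dict(rodtopflr=(365,232)).items(): print(n,onz(T,*tb(*p),68))
print('rod at rack scene',onz(S,*sb(258,300),68))
for p in [(95,122),(635,160),(620,335),(80,292)]: print('rack corner',onz(T,*tb(*p),68))
# upper-face corners
print('bot edge plate corners z~12')
for p in [(72,172),(405,57),(530,420),(203,543)]: print(onz(T,*ta(*p),12))
for p in [(386,97),(112,195),(217,494)]: print('screw',onz(T,*ta(*p),12))
for p,q in [((428,97),(95,282)),((530,412),(350,120))]: two('face corner',ta(*p),sa(*q))
two('face corner low', ta(310,133),sa(180,270))
E
```

```text
rodtop [564.9 214.9 207.1] [np.float64(0.8257704454817995), np.float64(0.8257704454818577)]
green cap [569.7 283.2 130.7] [np.float64(0.8476373311329818), np.float64(0.8476373311329655)]
blue [559.6 144.1 128.4] [np.float64(1.0193402386035297), np.float64(1.0193402386036114)]
mouth [ 597.9 -281.5  144.2] [np.float64(0.02878132811222651), np.float64(0.028781328112341766)]
mouth@144 [ 597.9 -281.6  144. ] [ 597.8 -281.7  144. ]
knob mid [ 523.  -326.1  171.8] [np.float64(0.1499401180319536), np.float64(0.14994011803190244)]
rodtopflr [562.4 210.9  68. ]
rod at rack scene [569.2 219.9  68. ]
rack corner [606.5 322.1  68. ]
rack corner [592.3 101.8  68. ]
rack corner [521.4 107.1  68. ]
rack corner [537.2 326.9  68. ]
bot edge plate corners z~12
[ 616.9 -147.7   12. ]
[ 673.4 -307.7   12. ]
[ 499.7 -367.    12. ]
[ 440.8 -210.2   12. ]
screw [ 654.1 -298.4   12. ]
screw [ 606.  -166.7   12. ]
screw [ 464.  -216.8   12. ]
face corner [ 639.7 -300.1  121.9] [np.float64(2.203754313745757), np.float64(2.2037543137459066)]
face corner [ 481.9 -329.   138.2] [np.float64(22.295798337628217), np.float64(22.295798337628234)]
face corner low [ 620.2 -242.5  160.7] [np.float64(0.33792054511172553), np.float64(0.3379205451118795)]
```

Request:
{"op": "jog_arm", "data": {
  "commands": [
    [0.05,-0.035,0.06,0,0,-0.09,0.5],
    [0.434,-0.319,0.065,0,0,-0.85,0.5],
    [0.434,-0.319,0.065,0,0,-0.85,0.5],
    [0.434,-0.319,0.065,0,0,-0.85,0.5],
    [0.434,-0.319,0.065,0,0,-0.85,0.5],
    [0.434,-0.319,0.065,0,0,-0.85,0.5],
    [0.434,-0.319,0.065,0,0,-0.85,0.5],
    [0.434,-0.319,0.065,0,0,-0.85,0.5],
    [0.434,-0.319,0.065,0,0,-0.85,0.5],
    [0.434,-0.319,0.065,0,0,-0.85,0.5]
  ]
}}

```text
clock: 1.5
eef_pos: [567.3, 212.4, 269.4]
eef_rot: [-3.141, 0.001, 1.112]
wrist_force: [-0.4, 0.9, -0.7]
finger_gap: 46.9
```

```bash
python3 - <<'E'
from h import *
c=cam('wrist','w1');s=manip.read_state();print({k:np.round(s[k],3) for k in s})
E
```

```text
{'clock': np.float64(1.55), 'joints': array([0.3  , 0.389, 1.254, 0.   , 1.499, 0.761]), 'qd': array([ 0.039, -0.026,  0.024,  0.002, -0.001, -0.147]), 'effort': array([-2.2020e+00, -5.9099e+01, -3.7969e+01, -5.2000e-02, -2.5000e-02,
       -1.1700e+00]), 'eef_pos': array([566.208, 213.641, 269.606]), 'eef_rot': array([-3.141e+00,  1.000e-03,  1.110e+00]), 'wrist_force': array([-0.602,  0.113, -0.614]), 'moment': array([-0.025,  0.13 ,  0.013]), 'finger_gap': np.float64(47.138)}
```

View pics/w1.png

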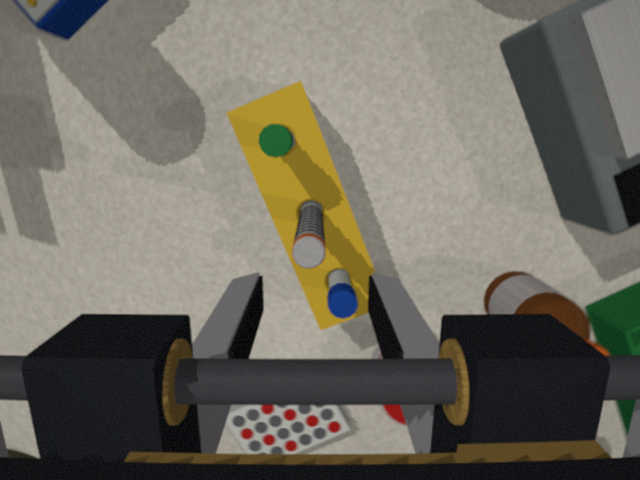

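```bash
python3 - <<'E'
from h import *
import scipy.optimize as so
c=cam('wrist');s=manip.read_state();print(s['eef_pos'],s['clock'])
g=c['pixels'].astype(int)
print('rodtop wrist',onz(c,309,251,206), 'base visible', onz(c,311,208,68))
tb=lambda u,v:(u/8+195-.44,v/8+215-.44);sb=lambda u,v:(u/7+335-.43,v/7+255-.43)
T=cam('top');S=cam('scene')
print(tri([ray(T,*tb(310,200)),ray(S,*sb(285,88)),ray(c,309,251)]))
print('green/blue',onz(c,276,140,130),onz(c,342,300,130))
E
```

```text
[565.53745037 214.46684913 269.88642181] 1.6
rodtop wrist [563.34140582 215.94958854 206.        ] base visible [564.85227204 219.45470155  68.        ]
(array([564.36680235, 215.22975442, 206.74709442]), [np.float64(0.25777792010516015), np.float64(1.4720710185714674), np.float64(1.2839581052258855)])
green/blue [569.30632757 284.66291585 130.        ] [558.86380189 150.33317083 130.        ]
```

Request:
{"op": "jog_arm", "data": {
  "commands": [
    [-0.001,0,0,0,0,-0.09,0.5],
    [-0.001,0,0,0,0,-0.18,0.5],
    [-0.001,0,0,0,0,-0.27,0.5],
    [-0.001,0,-0.02,0,0,-0.366,0.5],
    [-0.001,0,-0.05,0,0,-0.366,0.5],
    [-0.001,0,-0.08,0,0,-0.366,0.5],
    [-0.001,0,-0.11,0,0,-0.366,0.5],
    [-0.001,0,-0.123,0,0,-0.366,0.5],
    [-0.001,0,-0.123,0,0,-0.366,0.5],
    [-0.001,0,-0.123,0,0,-0.366,0.3]
  ],
  "grip_force": 25
}}

```text
clock: 2.95
eef_pos: [564.6, 215.5, 148.8]
eef_rot: [3.142, -0.002, 0.355]
wrist_force: [-0.5, 0.3, -0.1]
finger_gap: 40.3
```

```bash
python3 - <<'E'
from h import *
c=cam('wrist','w2');s=manip.read_state();print({k:np.round(s[k],3) for k in s})
E
```

```text
{'clock': np.float64(3.0), 'joints': array([ 0.304,  0.467,  1.426, -0.   ,  1.247,  1.52 ]), 'qd': array([-0.001,  0.002,  0.003,  0.002, -0.005,  0.002]), 'effort': array([ 7.4000e-02, -6.1148e+01, -3.4133e+01,  2.0000e-02, -6.7000e-02,
       -1.1000e-02]), 'eef_pos': array([564.627, 215.365, 148.8  ]), 'eef_rot': array([ 3.141e+00, -2.000e-03,  3.540e-01]), 'wrist_force': array([ 0.284, -0.292,  0.069]), 'moment': array([-0.091,  0.129, -0.018]), 'finger_gap': np.float64(36.512)}
```

View pics/w2.png

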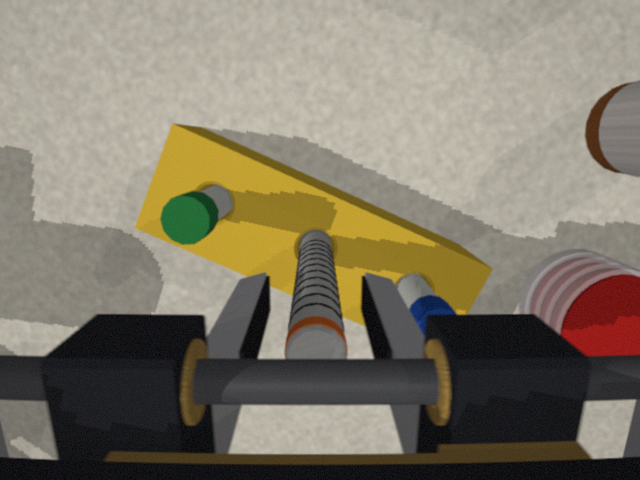

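Request:
{"op": "jog_arm", "data": {
  "commands": [
    [0,0,0,0,0,0,0.1],
    [0,0,0,0,0,0,0.1],
    [0,0,0,0,0,0,0.1],
    [0,0,0,0,0,0,0.1],
    [0,0,0.005,0,0,0,0.1],
    [0,0,0.02,0,0,0,0.1],
    [0,0,0.05,0,0,0,0.1],
    [0,0,0.09,0,0,0,0.1],
    [0,0,0.13,0,0,0,0.1],
    [0,0,0.15,0,0,0,0.1]
  ],
  "grip_force": 30
}}

```text
clock: 4.25
eef_pos: [564.3, 215.2, 300.8]
eef_rot: [3.141, -0.003, 0.354]
wrist_force: [0.7, -0.3, -2.3]
finger_gap: 19.3
```

```bash
python3 - <<'E'
from h import *
c=cam('wrist','w3');S=cam('scene','s3');s=manip.read_state();print({k:np.round(s[k],3) for k in s})
cv2.imwrite('pics/s3c.png',cv2.resize(S['pixels'][180:340,320:480],None,fx=3.7,fy=3.7))
E
```

```text
{'clock': np.float64(4.35), 'joints': array([ 0.304,  0.374,  1.206, -0.   ,  1.557,  1.52 ]), 'qd': array([-0.   ,  0.029,  0.065,  0.001, -0.047,  0.   ]), 'effort': array([-5.4000e-02, -5.9992e+01, -3.8829e+01,  1.8000e-02,  5.8900e-01,
        0.0000e+00]), 'eef_pos': array([564.611, 215.259, 300.568]), 'eef_rot': array([ 3.141, -0.005,  0.354]), 'wrist_force': array([-0.024, -0.395, -1.173]), 'moment': array([-0.062,  0.137,  0.008]), 'finger_gap': np.float64(19.665)}
```

View pics/w3.png

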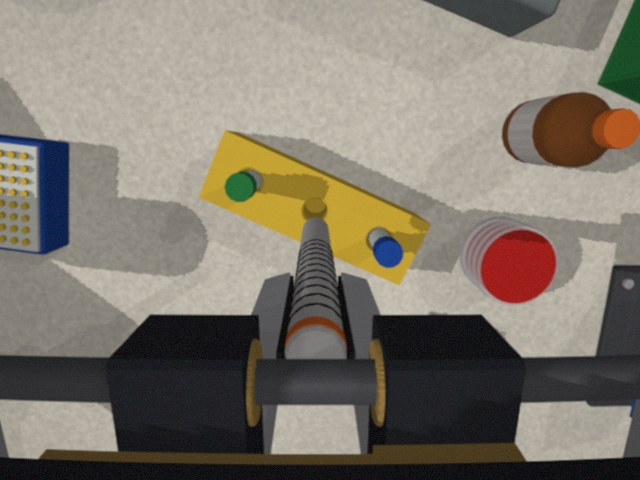

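View pics/s3c.png

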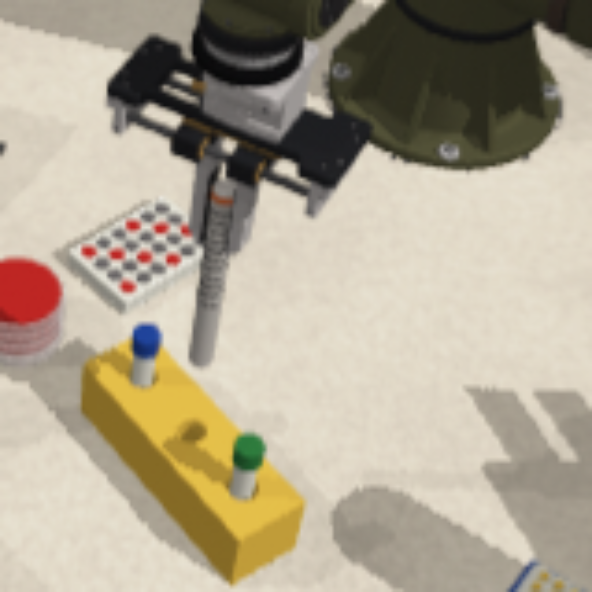

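```bash
python3 - <<'E'
from h import *
from scipy.optimize import least_squares as ls
D=[([1.2634,.3003,1.5214,1.3207],[131.1,534,205.04]),([.3,.389,1.254,1.499],[566.2,213.64,269.6]),([.304,.467,1.426,1.247],[564.63,215.37,148.8]),([.304,.374,1.206,1.557],[564.61,215.26,300.57])]
def f(p):
    o=[]
    for q,P in D:
        r=np.sqrt(P[0]**2+P[1]**2-36.5**2); a=q[1]+q[2]
        o+= [p[0]*np.sin(q[1])+p[1]*np.sin(a)+p[4]*np.cos(a)+p[2]-r, p[0]*np.cos(q[1])+p[1]*np.cos(a)-p[4]*np.sin(a)+p[3]-P[2]]
    return o
s=ls(f,[350,400,0,200,0]);print(s.x,s.fun)
E
```

```text
[429.20373885 447.28062693  -1.08585892 -52.88634326  42.22392823] [ 0.02311158  0.11716519  0.7014046   0.26990125 -0.16852054 -0.12637285
 -0.55599565 -0.26069359]
```

The rod is held with the fingers along its own axis. Fitting the arm's kinematics shows the wrist would be out of reach at the block in that attitude. I'll put the rod back in its hole and regrasp it with the tool tilted 30° to the rod.

Request:
{"op": "jog_arm", "data": {
  "commands": [
    [0,0,-0.04,0,0,0,0.1],
    [0,0,-0.08,0,0,0,0.1],
    [0,0,-0.12,0,0,0,0.1],
    [0,0,-0.14,0,0,0,0.1],
    [0,0,-0.147,0,0,0,0.1],
    [0,0,-0.149,0,0,0,0.1],
    [0,0,-0.149,0,0,0,0.1],
    [0,0,-0.149,0,0,0,0.5],
    [0,0,-0.149,0,0,0,0.5],
    [0,0,-0.149,0,0,0,0.5]
  ]
}}

```text
clock: 5.6
eef_pos: [564.2, 215.1, 148.7]
eef_rot: [3.142, -0.0, 0.354]
wrist_force: [-0.1, 0.5, -0.3]
finger_gap: 44.9
```

```bash
python3 - <<'E'
from h import *
c=cam('wrist','w4');s=manip.read_state();print({k:np.round(s[k],3) for k in s})
# targets
for phi in [19.7]:
    p=np.radians(phi); y=np.array([-np.cos(p),-np.sin(p),0]); h=np.array([np.sin(p),-np.cos(p),0])
    R0=Ro.from_euler('xyz',s['eef_rot'])
    back=np.array([0,0,np.cos(np.pi/6)])-.5*h
    z=-back; Y=y; 
    Rt=Ro.from_matrix(np.c_[np.cross(Y,z),Y,z])
    yaw=Rt.as_matrix()[:,0]; print('toolx',yaw)
    for sgn in (1,-1):
        Y=sgn*y; Rt=Ro.from_matrix(np.c_[np.cross(Y,z),Y,z]); print(sgn,(Rt*R0.inv()).as_rotvec()/np.radians(120),np.cross(Y,z))
E
```

```text
{'clock': np.float64(5.65), 'joints': array([0.304, 0.468, 1.426, 0.   , 1.248, 1.52 ]), 'qd': array([ 0.   ,  0.   ,  0.002,  0.001, -0.001,  0.001]), 'effort': array([ 0.0000e+00, -6.1741e+01, -3.4434e+01,  1.9000e-02, -7.2000e-02,
       -0.0000e+00]), 'eef_pos': array([564.209, 215.139, 148.61 ]), 'eef_rot': array([ 3.142, -0.   ,  0.354]), 'wrist_force': array([ 0.437, -0.718,  1.221]), 'moment': array([-0.036,  0.169, -0.01 ]), 'finger_gap': np.float64(46.387)}
toolx [ 0.29193306 -0.81533741  0.5       ]
1 [-0.1172508  -0.25135145 -0.73599304] [ 0.29193306 -0.81533741  0.5       ]
-1 [-0.25089805  0.11704599  0.72653727] [-0.29193306  0.81533741 -0.5       ]
```

View pics/w4.png

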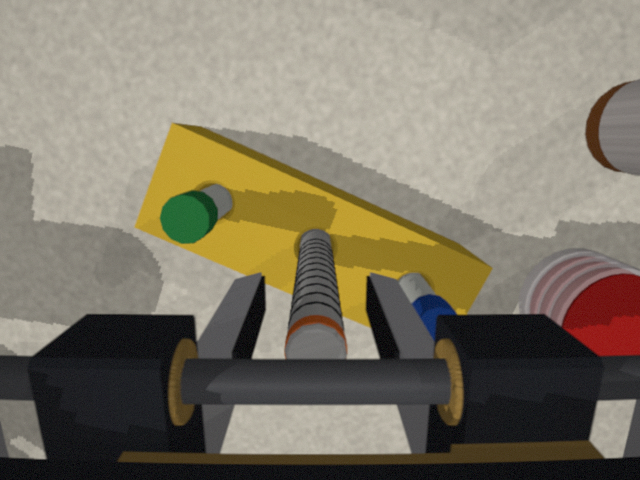

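Request:
{"op": "jog_arm", "data": {
  "commands": [
    [0,0,0.06,0,0,0,0.5],
    [0,0,0.12,0,0,0,0.5],
    [-0.005,0.015,0.12,-0.2509,0.117,0.7265,0.5],
    [-0.01,0.03,0.12,-0.2509,0.117,0.7265,0.5],
    [-0.015,0.043,0.12,-0.2509,0.117,0.7265,0.5],
    [-0.015,0.043,0.12,-0.2509,0.117,0.7265,0.5],
    [-0.015,0.043,0.12,-0.2509,0.117,0.7265,0.5],
    [-0.015,0.043,0.12,-0.2509,0.117,0.7265,0.5],
    [-0.015,0.043,0.12,-0.2509,0.117,0.7265,0.5],
    [-0.015,0.043,0.12,-0.2509,0.117,0.7265,0.5]
  ]
}}

```text
clock: 6.9
eef_pos: [549.2, 258.3, 268.4]
eef_rot: [3.109, 0.491, 1.785]
wrist_force: [0.8, -0.6, -0.1]
finger_gap: 47.2
```

```bash
cat >> h.py <<'E'
def tgt(phi=19.7):
    p=np.radians(phi); return np.array([-np.cos(p),-np.sin(p),0]), np.array([np.sin(p),-np.cos(p),0])
E
python3 - <<'E'
from h import *
s=manip.read_state();print({k:np.round(s[k],3) for k in s})
y,h=tgt(); z=.5*h-np.array([0,0,.8660254]); Y=-y
Rt=Ro.from_matrix(np.c_[np.cross(Y,z),Y,z]); print((Rt*Ro.from_euler('xyz',s['eef_rot']).inv()).as_rotvec()/np.radians(120), np.array([567.5,206.2,149.5])-s['eef_pos'])
E
```

```text
{'clock': np.float64(6.9), 'joints': array([ 0.581,  0.486,  1.194, -0.469,  1.613,  0.375]), 'qd': array([ 0.192, -0.088,  0.241, -0.469, -0.231, -1.18 ]), 'effort': array([ -1.613, -63.846, -37.867,  -0.173,   0.96 ,   2.469]), 'eef_pos': array([549.229, 258.251, 268.397]), 'eef_rot': array([3.109, 0.491, 1.785]), 'wrist_force': array([ 0.774, -0.566, -0.053]), 'moment': array([ 0.133,  0.101, -0.029]), 'finger_gap': np.float64(47.184)}
[-0.0186223   0.00874233  0.0545059 ] [  18.27102354  -52.05135216 -118.89744946]
```

Request:
{"op": "jog_arm", "data": {
  "commands": [
    [0,0,-0.01,0,0,0.02,0.5],
    [0,0,-0.024,0,0,0.02,0.5],
    [0,0,-0.024,0,0,0.02,0.5],
    [0,0,-0.024,0,0,0.02,0.5],
    [0,0,-0.024,0,0,0.02,0.5],
    [0,0,-0.024,0,0,0.02,0.5],
    [0,0,-0.024,0,0,0.02,0.5],
    [0,0,-0.024,0,0,0.02,0.5],
    [0,0,-0.024,0,0,0.02,0.5],
    [0,0,-0.024,0,0,0.02,0.5]
  ]
}}

```text
clock: 8.15
eef_pos: [549.1, 258.1, 244.4]
eef_rot: [3.107, 0.489, 1.82]
wrist_force: [-0.0, -0.6, 0.2]
finger_gap: 46.9
```

```bash

python3 - <<'E'
from h import *
c=cam('wrist','w5')
s=manip.read_state();print({k:np.round(s[k],3) for k in s})
y,h=tgt(); z=.5*h-np.array([0,0,.8660254]); Y=-y
Rt=Ro.from_matrix(np.c_[np.cross(Y,z),Y,z]); print((Rt*Ro.from_euler('xyz',s['eef_rot']).inv()).as_rotvec()/np.radians(120), np.array([567.5,206.2,149.5])-s['eef_pos'])
E
```

```text
{'clock': np.float64(8.2), 'joints': array([ 0.582,  0.487,  1.247, -0.473,  1.548,  0.37 ]), 'qd': array([-0.001, -0.002, -0.   ,  0.001, -0.   , -0.001]), 'effort': array([-4.0000e-03, -6.4263e+01, -3.5954e+01, -1.1400e+00,  3.7100e-01,
       -5.0000e-03]), 'eef_pos': array([549.165, 258.132, 244.44 ]), 'eef_rot': array([3.107, 0.489, 1.82 ]), 'wrist_force': array([-0.32 ,  0.003,  0.257]), 'moment': array([0.167, 0.118, 0.083]), 'finger_gap': np.float64(47.134)}
[-0.01987249  0.00886448  0.03728277] [ 18.33460892 -51.9320702  -94.93959605]
```

View pics/w5.png

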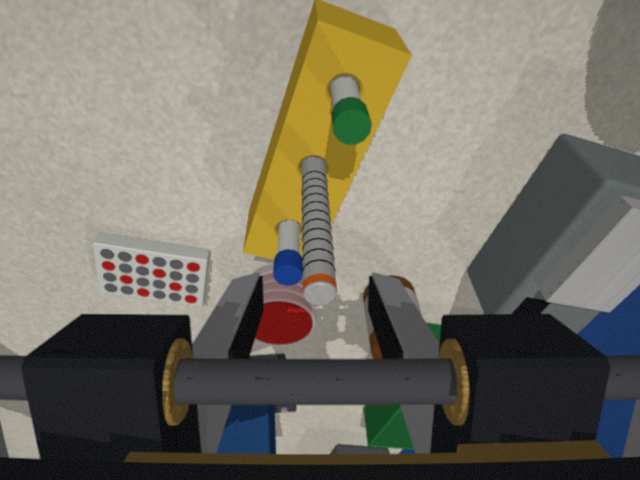

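Request:
{"op": "jog_arm", "data": {
  "commands": [
    [0,0,0,-0.02,0.009,0.037,0.5],
    [0.0036,-0.0104,-0.019,-0.02,0.009,0.037,0.5],
    [0.0073,-0.0208,-0.038,-0.02,0.009,0.037,0.5],
    [0.011,-0.0312,-0.057,-0.02,0.009,0.037,0.5],
    [0.0146,-0.0416,-0.076,-0.02,0.009,0.037,0.5],
    [0.0183,-0.052,-0.095,-0.02,0.009,0.037,0.5],
    [0.0183,-0.052,-0.095,-0.02,0.009,0.037,0.5],
    [0.0183,-0.052,-0.095,-0.02,0.009,0.037,0.1],
    [0.0183,-0.052,-0.095,-0.02,0.009,0.037,0.1],
    [0.0183,-0.052,-0.095,-0.02,0.009,0.037,0.1]
  ],
  "grip_force": 35
}}

```text
clock: 9.45
eef_pos: [567.5, 206.5, 150.0]
eef_rot: [3.141, 0.524, 1.914]
wrist_force: [-0.7, -0.7, 0.8]
finger_gap: 20.4
```

```bash

python3 - <<'E'
from h import *
c=cam('wrist','w6');S=cam('scene','s6')
cv2.imwrite('pics/s6c.png',cv2.resize(S['pixels'][180:340,320:480],None,fx=3.7,fy=3.7))
s=manip.read_state();print({k:np.round(s[k],3) for k in s})
y,h=tgt(); z=.5*h-np.array([0,0,.8660254]); Y=-y
Rt=Ro.from_matrix(np.c_[np.cross(Y,z),Y,z]); print((Rt*Ro.from_euler('xyz',s['eef_rot']).inv()).as_rotvec()/np.radians(120), np.array([567.5,206.2,149.5])-s['eef_pos'])
E
```

```text
{'clock': np.float64(9.55), 'joints': array([ 0.51 ,  0.536,  1.408, -0.533,  1.329,  0.332]), 'qd': array([-0.002, -0.   ,  0.   , -0.002,  0.   ,  0.001]), 'effort': array([-8.6000e-02, -6.2802e+01, -3.2235e+01, -9.5200e-01,  4.7800e-01,
       -3.0000e-02]), 'eef_pos': array([567.595, 206.366, 149.921]), 'eef_rot': array([3.141, 0.524, 1.914]), 'wrist_force': array([-0.063, -0.251,  2.511]), 'moment': array([ 0.032, -0.061,  0.085]), 'finger_gap': np.float64(19.103)}
[1.43803736e-05 2.43595364e-04 1.40425040e-04] [-0.09452746 -0.16551958 -0.42102927]
```

View pics/w6.png

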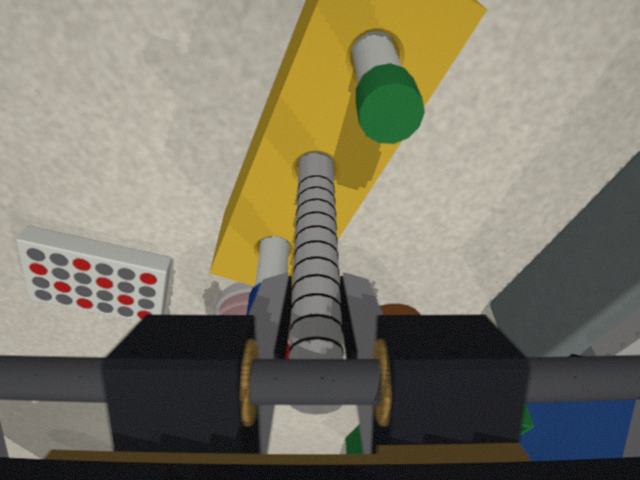

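View pics/s6c.png

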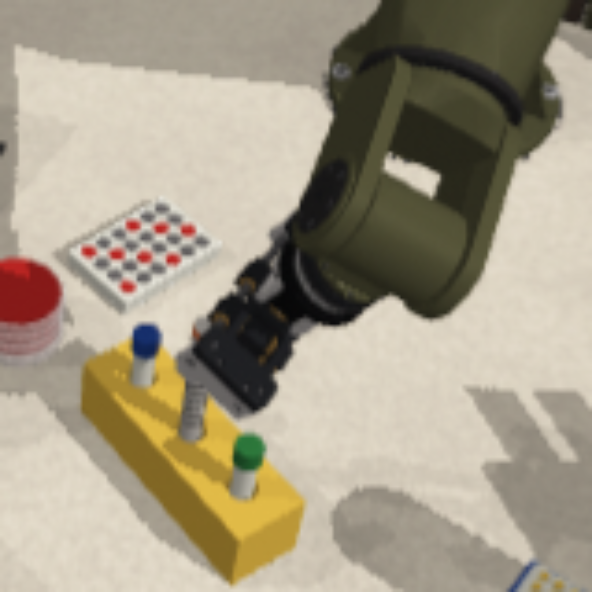

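Request:
{"op": "jog_arm", "data": {
  "commands": [
    [0,0,0.005,0,0,0,0.1],
    [0,0,0.02,0,0,0,0.1],
    [0,0,0.05,0,0,0,0.1],
    [0,0,0.09,0,0,0,0.1],
    [0,0,0.13,0,0,0,0.1],
    [0,-0.015,0.165,0,0,0,0.1],
    [0,-0.055,0.19,0,0,0,0.1],
    [0,-0.1,0.2,0.04,0.014,0,0.1],
    [0,-0.15,0.2,0.08,0.028,0,0.1],
    [0,-0.2,0.2,0.12,0.042,0,0.1]
  ]
}}

```text
clock: 10.8
eef_pos: [567.0, 4.8, 351.0]
eef_rot: [3.138, 0.255, 1.914]
wrist_force: [0.3, 0.6, -0.7]
finger_gap: 19.0
```

Request:
{"op": "jog_arm", "data": {
  "commands": [
    [0.005,-0.05,0,0.03,0.01,0,0.1],
    [0.01,-0.1,0,0.06,0.02,0,0.1],
    [0.02,-0.15,0,0.1154,0.0423,0,0.1],
    [0.03,-0.2,0,0.1154,0.0423,0,0.1],
    [0.04,-0.25,0,0.1154,0.0423,0,0.1],
    [0.05,-0.3,0,0.1154,0.0423,0,0.1],
    [0.06,-0.35,0,0.1154,0.0423,0,0.1],
    [0.064,-0.375,0,0.1154,0.0423,0,0.1],
    [0.064,-0.382,-0.01,0.1154,0.0423,0,0.1],
    [0.064,-0.382,-0.03,0.1154,0.0423,0,0.1]
  ]
}}

```text
clock: 12.05
eef_pos: [631.4, -375.7, 319.5]
eef_rot: [3.141, 0.001, 1.914]
wrist_force: [1.0, 0.1, -0.9]
finger_gap: 19.4
```

```bash

python3 - <<'E'
from h import *
c=cam('wrist','w7');S=cam('scene','s7');T=cam('top','t7')
cv2.imwrite('pics/s7c.png',cv2.resize(S['pixels'][100:280,200:400],None,fx=4,fy=3.3))
cv2.imwrite('pics/t7c.png',cv2.resize(T['pixels'][190:310,320:480],None,fx=5,fy=5))
s=manip.read_state();print({k:np.round(s[k],3) for k in s})
E
```

```text
{'clock': np.float64(12.2), 'joints': array([-5.850e-01,  7.460e-01,  6.060e-01, -1.000e-03,  1.791e+00,
       -9.300e-01]), 'qd': array([-0.   , -0.011, -0.054, -0.001,  0.019,  0.   ]), 'effort': array([-4.2800e-01, -7.6883e+01, -3.5469e+01,  3.7000e-02, -2.9800e-01,
       -1.0000e-03]), 'eef_pos': array([ 631.243, -374.715,  319.149]), 'eef_rot': array([-3.140e+00, -1.000e-03,  1.915e+00]), 'wrist_force': array([-0.91 ,  0.973, -0.257]), 'moment': array([-0.042,  0.066, -0.015]), 'finger_gap': np.float64(19.355)}
```

View pics/w7.png

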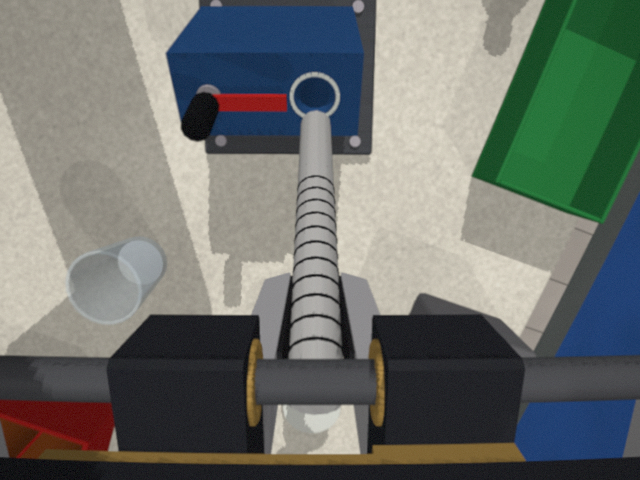

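View pics/s7c.png

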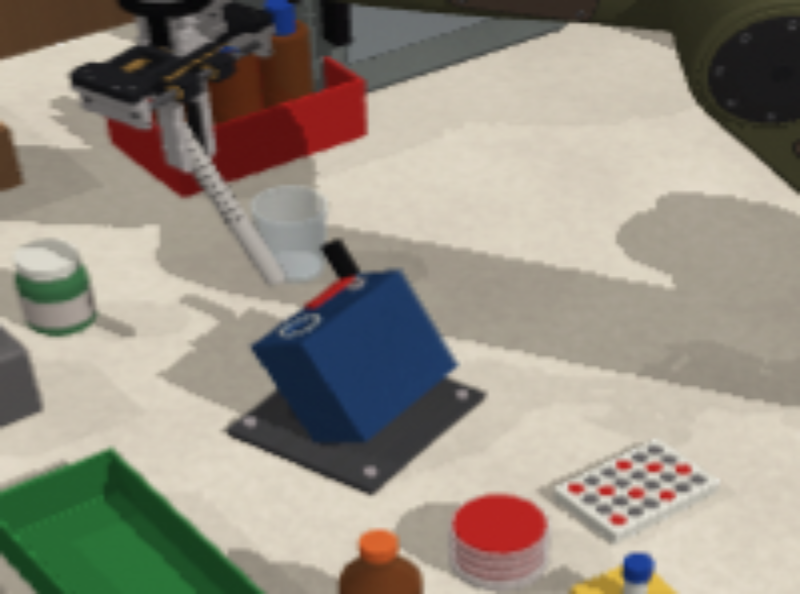

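View pics/t7c.png

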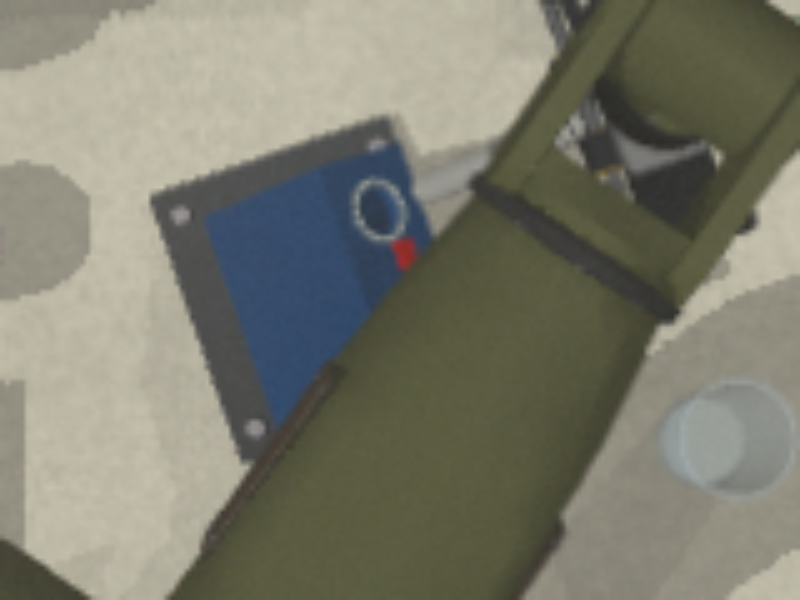

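```bash

python3 - <<'E'
from h import *
np.set_printoptions(suppress=True,precision=2)
c=cam('wrist');s=manip.read_state();im=c['pixels']
y,h=tgt();zb=.5*h+np.array([0,0,.8660254])
R=Ro.from_euler('xyz',s['eef_rot']).as_matrix();g=s['eef_pos']-19*R[:,2]
# rod axis in tool frame fixed by 30deg: 
u=R@Ro.from_euler('y',-30,degrees=True).apply([0,0,-1]); u2=R@Ro.from_euler('y',30,degrees=True).apply([0,0,-1]);print(u,u2,zb, s['eef_pos'])
if u2@zb>u@zb:u=u2
M=np.array([597.9,-281.6,144])
print('mouth pred',proj(c,M),'foot pred',proj(c,g-160*u))
for q in (60,90,120,150,160): print(q,proj(c,g-q*u))
g2=im.astype(int); 
for v in (125,140,160,180,220,260,300,340): 
    r=g2[v].mean(1); print(v,[int(x) for x in r[288:348:2]])
cv2.imwrite('pics/w7c.png',cv2.resize(im[60:200,150:380],None,fx=3.4,fy=3.4,interpolation=cv2.INTER_CUBIC))
E
```

```text
[-0.17  0.47  0.87] [ 0.17 -0.47  0.87] [ 0.17 -0.47  0.87] [ 631.44 -374.89  320.42]
mouth pred [316.96  97.69] foot pred [317.16 118.79]
60 [317.49 212.54]
90 [317.37 178.21]
120 [317.27 149.79]
150 [317.19 125.92]
160 [317.16 118.79]
125 [55, 59, 56, 57, 61, 55, 80, 129, 141, 151, 157, 164, 170, 167, 168, 163, 161, 161, 155, 148, 135, 96, 53, 59, 56, 59, 55, 59, 59, 55]
140 [51, 49, 50, 52, 54, 53, 103, 140, 147, 153, 160, 164, 167, 169, 168, 163, 162, 163, 159, 149, 139, 122, 57, 55, 52, 52, 55, 55, 57, 70]
160 [156, 158, 160, 155, 153, 144, 125, 145, 149, 155, 165, 166, 169, 169, 167, 164, 162, 163, 162, 152, 141, 137, 133, 154, 149, 148, 150, 151, 154, 152]
180 [150, 150, 149, 153, 151, 124, 127, 66, 106, 156, 166, 167, 172, 172, 171, 167, 164, 165, 160, 136, 70, 102, 127, 152, 154, 155, 179, 204, 204, 204]
220 [147, 148, 150, 145, 103, 94, 149, 155, 157, 165, 168, 172, 169, 174, 171, 170, 170, 164, 163, 159, 152, 145, 88, 80, 149, 180, 203, 202, 198, 198]
260 [202, 207, 202, 135, 142, 146, 99, 47, 87, 140, 160, 162, 164, 169, 173, 170, 163, 147, 114, 71, 52, 69, 128, 134, 124, 191, 206, 208, 210, 206]
300 [25, 29, 97, 84, 37, 90, 144, 158, 167, 169, 171, 170, 172, 175, 172, 170, 171, 170, 162, 160, 158, 150, 99, 45, 54, 75, 29, 13, 41, 124]
340 [19, 104, 141, 150, 124, 79, 38, 52, 74, 96, 111, 118, 131, 135, 151, 158, 133, 115, 89, 55, 38, 32, 47, 102, 127, 123, 88, 30, 13, 21]
```

View pics/w7c.png

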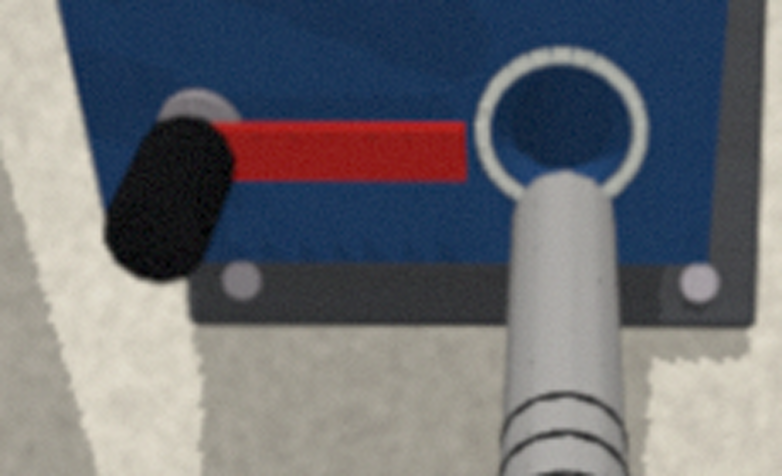

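```bash

python3 - <<'E'
from h import *
np.set_printoptions(suppress=True,precision=2)
c=cam('wrist');s=manip.read_state()
y,h=tgt();zb=.5*h+np.array([0,0,.8660254]);xb=np.cross(y,zb)
g=s['eef_pos']+np.array([0,0,19.]);M=np.array([597.9,-281.6,144])
for a in (158,160,162):
  f=g-a*zb; print(a,proj(c,f+7*xb),proj(c,f+5*zb+10*xb),proj(c,f-7*xb))
for r in (12,16): print(r,[proj(c,M+r*d) for d in (xb,-xb,y,-y)])
print(s['eef_pos'], s['clock'],'rod axis perp miss', (lambda w:(w@xb,w@y,w@zb))(g-M))
# ring by mask
im=c['pixels'].astype(int); sub=im[65:125,280:350]; m=(sub.min(2)>110)&(sub.max(2)-sub.min(2)<45)
ys,xs=np.nonzero(m); k=(ys+65<108); print('ring',xs[k].min()+280,xs[k].max()+280,ys.min()+65)
pts=np.c_[xs[k]+280,ys[k]+65].astype(np.float32); print(cv2.fitEllipse(pts))
E
```

```text
158 [316.96 110.29] [316.99 109.53] [316.9  129.21]
160 [316.96 108.92] [316.98 108.14] [316.9  127.78]
162 [316.95 107.57] [316.98 106.76] [316.89 126.38]
12 [array([316.59,  82.66]), array([316.52, 111.  ]), array([301.62,  97.14]), array([331.49,  97.17])]
16 [array([316.6 ,  77.69]), array([316.51, 115.48]), array([296.64,  97.15]), array([336.47,  97.18])]
[ 631.55 -375.12  320.92] 12.3 rod axis perp miss (np.float64(11.886451332065107), np.float64(-0.15948744903033857), np.float64(219.36935803471053))
ring 290 339 73
((314.26214599609375, 97.14916229248047), (44.106178283691406, 46.563873291015625), 95.05644226074219)
```

Request:
{"op": "jog_arm", "data": {
  "commands": [
    [-0.001,0.003,-0.01,0,0,0,0.1],
    [-0.002,0.006,-0.025,0,0,0,0.1],
    [-0.0036,0.009,-0.039,0,0,0,0.1],
    [-0.0036,0.009,-0.039,0,0,0,0.1],
    [-0.0036,0.009,-0.039,0,0,0,0.1],
    [-0.0036,0.009,-0.039,0,0,0,0.1],
    [-0.0036,0.009,-0.039,0,0,0,0.1],
    [-0.0036,0.009,-0.039,0,0,0,0.1],
    [-0.0036,0.009,-0.039,0,0,0,0.1],
    [-0.0036,0.009,-0.039,0,0,0,0.1]
  ]
}}

```text
clock: 13.55
eef_pos: [627.9, -366.9, 280.4]
eef_rot: [-3.141, 0.0, 1.914]
wrist_force: [0.1, -0.4, -1.2]
finger_gap: 19.8
```

```bash

cat > chk.py <<'E'
from h import *
import sys
np.set_printoptions(suppress=True,precision=2)
c=cam('wrist',sys.argv[1]);s=manip.read_state()
y,h=tgt();zb=.5*h+np.array([0,0,.8660254]);xb=np.cross(y,zb)
R=Ro.from_euler('xyz',s['eef_rot']).as_matrix();g=s['eef_pos']-19*R[:,2];M=np.array([597.6,-281.7,144])
print(s['clock'],s['eef_pos'],s['eef_rot'],'F',s['wrist_force'],s['finger_gap'])
w=g-M;print('grasp in block xb,yb,zb',w@xb,w@y,w@zb,'depth d',w@zb-160, 'F along zb',s['wrist_force']@zb)
E
python3 chk.py w8; python3 -c "
import cv2;im=cv2.imread('pics/w8.png');cv2.imwrite('pics/w8c.png',cv2.resize(im[30:200,150:380],None,fx=3.4,fy=3.4,interpolation=cv2.INTER_CUBIC))"
```

```text
13.6 [ 627.86 -366.88  280.44] [-3.14  0.    1.91] F [ 0.62 -0.93 -1.02] 19.247414762961036
grasp in block xb,yb,zb -0.5627080070152886 0.2143911186686287 179.81153707866676 depth d 19.81153707866676 F along zb -0.34105084124990304
```

View pics/w8c.png

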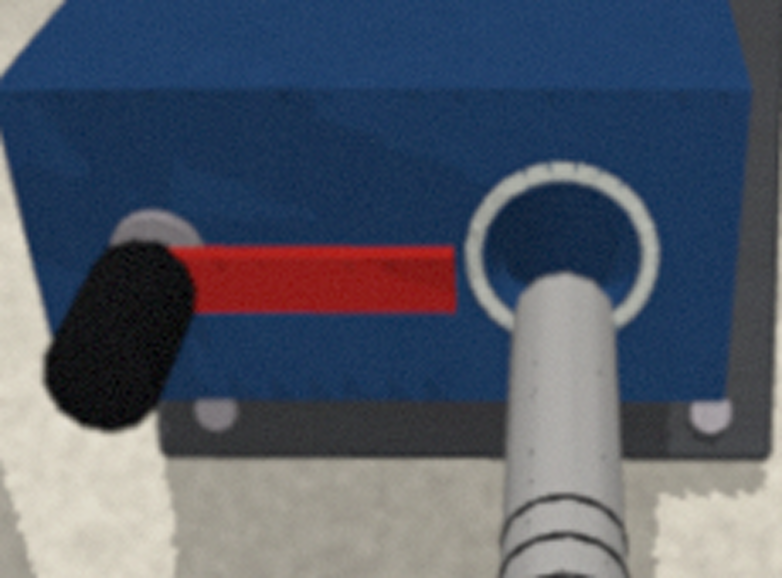

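Request:
{"op": "jog_arm", "data": {
  "commands": [
    [-0.0007,0.002,-0.003,0,0,0,0.1],
    [-0.0014,0.004,-0.006,0,0,0,0.1],
    [-0.0021,0.006,-0.01,0,0,0,0.1],
    [-0.0028,0.008,-0.0137,0,0,0,0.1],
    [-0.0035,0.0098,-0.0173,0,0,0,0.1],
    [-0.0042,0.0117,-0.0207,0,0,0,0.1],
    [-0.0047,0.0131,-0.0233,0,0,0,0.1],
    [-0.0052,0.0145,-0.0257,0,0,0,0.1],
    [-0.0052,0.0145,-0.0257,0,0,0,0.1],
    [-0.0052,0.0145,-0.0257,0,0,0,0.1]
  ]
}}

```text
clock: 14.85
eef_pos: [622.7, -352.4, 254.9]
eef_rot: [-3.141, 0.0, 1.914]
wrist_force: [0.3, -0.7, -0.7]
finger_gap: 18.8
```

```bash

python3 chk.py w9; python3 -c "
import cv2;im=cv2.imread('pics/w9.png');cv2.imwrite('pics/w9c.png',cv2.resize(im[30:200,150:380],None,fx=3.4,fy=3.4,interpolation=cv2.INTER_CUBIC))"
```

```text
14.9 [ 622.69 -352.45  254.91] [-3.14  0.    1.91] F [-0.12 -0.06 -1.77] 19.33612757112974
grasp in block xb,yb,zb -0.050254124232722575 0.22050515319036523 150.0310642149637 depth d -9.968935785036308 F along zb -1.52810074156125
```

View pics/w9c.png

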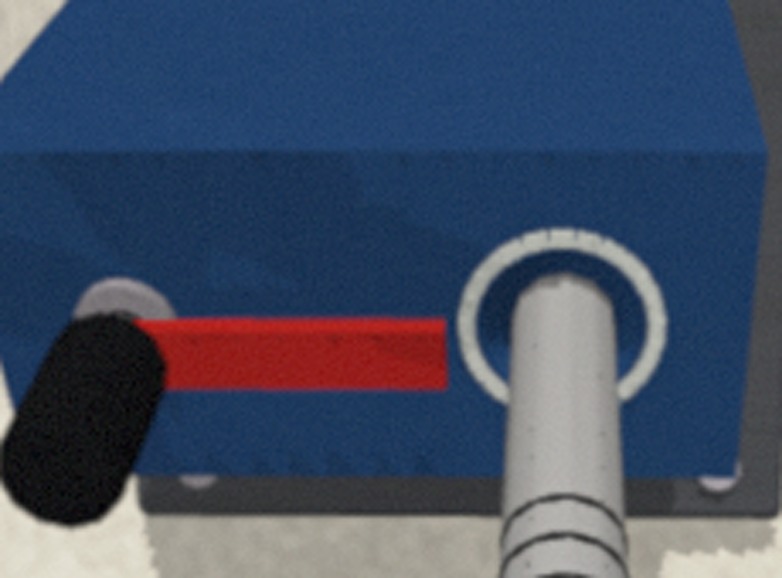

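Request:
{"op": "jog_arm", "data": {
  "commands": [
    [-0.0008,0.0023,-0.0043,0,0,0,0.1],
    [-0.0017,0.0047,-0.0087,0,0,0,0.1],
    [-0.0025,0.007,-0.013,0,0,0,0.1],
    [-0.0034,0.0094,-0.0173,0,0,0,0.1],
    [-0.0042,0.0118,-0.0217,0,0,0,0.1],
    [-0.0051,0.0141,-0.026,0,0,0,0.1],
    [-0.0059,0.0165,-0.0303,0,0,0,0.1],
    [-0.0068,0.0188,-0.0346,0,0,0,0.1],
    [-0.0076,0.0212,-0.039,0,0,0,0.1],
    [-0.0084,0.0235,-0.0433,0,0,0,0.1]
  ]
}}

```text
clock: 16.15
eef_pos: [614.2, -328.7, 211.1]
eef_rot: [-3.141, 0.0, 1.914]
wrist_force: [0.2, 0.0, -1.3]
finger_gap: 19.1
```

```bash

python3 chk.py w10; python3 -c "
import cv2;im=cv2.imread('pics/w10.png');cv2.imwrite('pics/w10c.png',cv2.resize(im[30:300,100:480],None,fx=2,fy=2,interpolation=cv2.INTER_CUBIC))"
```

```text
16.2 [ 614.08 -328.39  210.52] [-3.14 -0.    1.91] F [ 0.    0.27 -1.47] 19.50086043324985
grasp in block xb,yb,zb -0.13165452334899186 0.20315088092793016 98.82025681094774 depth d -61.17974318905226 F along zb -1.3965073184956598
```

View pics/w10c.png

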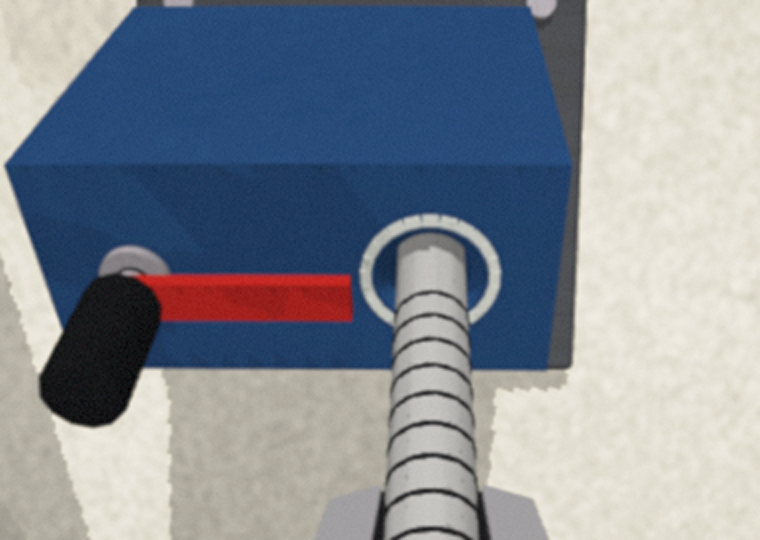

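Request:
{"op": "jog_arm", "data": {
  "commands": [
    [-0.0003,0.0009,-0.0017,0,0,0,0.1],
    [-0.0007,0.0019,-0.0035,0,0,0,0.1],
    [-0.001,0.0028,-0.0052,0,0,0,0.1],
    [-0.0013,0.0038,-0.0069,0,0,0,0.1],
    [-0.0017,0.0047,-0.0087,0,0,0,0.1],
    [-0.002,0.0056,-0.0104,0,0,0,0.1],
    [-0.0024,0.0066,-0.0121,0,0,0,0.1],
    [-0.0027,0.0075,-0.0139,0,0,0,0.1],
    [-0.003,0.0085,-0.0156,0,0,0,0.1],
    [-0.0034,0.0094,-0.0173,0,0,0,0.1]
  ],
  "grip_force": 12
}}

```text
clock: 17.45
eef_pos: [610.8, -319.4, 194.0]
eef_rot: [-3.141, 0.0, 1.914]
wrist_force: [-0.3, 0.4, -1.2]
finger_gap: 19.3
```

```bash

python3 chk.py w11
```

```text
17.5 [ 610.78 -319.31  193.81] [-3.14 -0.    1.91] F [ 0.02  0.57 -0.42] 19.74092171303837
grasp in block xb,yb,zb -0.11199485567971834 0.25098835974143757 79.51991785522445 depth d -80.48008214477555 F along zb -0.6310776252406357
```

Request:
{"op": "jog_arm", "data": {
  "commands": [
    [-0.0001,0.0004,-0.0007,0,0,0,0.1],
    [-0.0003,0.0008,-0.0014,0,0,0,0.1],
    [-0.0004,0.0011,-0.0021,0,0,0,0.1],
    [-0.0005,0.0015,-0.0028,0,0,0,0.1],
    [-0.0007,0.0019,-0.0035,0,0,0,0.1],
    [-0.0008,0.0023,-0.0042,0,0,0,0.1],
    [-0.0009,0.0026,-0.0048,0,0,0,0.1],
    [-0.0011,0.003,-0.0055,0,0,0,0.1],
    [-0.0012,0.0034,-0.0062,0,0,0,0.1],
    [-0.0013,0.0038,-0.0069,0,0,0,0.1]
  ]
}}

```text
clock: 18.75
eef_pos: [609.8, -316.1, 188.0]
eef_rot: [3.141, 0.002, 1.914]
wrist_force: [0.2, -3.9, 7.0]
finger_gap: 19.5
```

```bash

python3 chk.py w12
```

```text
18.8 [ 609.79 -316.16  188.06] [3.14 0.   1.91] F [ 1.15 -2.76  4.12] 19.69420198501526
grasp in block xb,yb,zb -0.09318812808193044 0.1410628761965315 72.86731244379249 depth d -87.13268755620751 F along zb 5.060914043197482
```

Request:
{"op": "jog_arm", "data": {
  "commands": [
    [0,0,0,0,0,0,0.1],
    [0,0,0,0,0,0,0.1],
    [0,0,0,0,0,0,0.25],
    [0,0,0,0,0,0,0.35],
    [0,0,0,0,0,0,0.4],
    [0,0,0,0,0,0,0.4],
    [0,0,0,0,0,0,0.4],
    [0,0,0,0,0,0,0.4],
    [0,0,0,0,0,0,0.4],
    [0,0,0,0,0,0,0.4]
  ]
}}

```text
clock: 20.05
eef_pos: [609.6, -315.7, 187.3]
eef_rot: [-3.141, 0.0, 1.914]
wrist_force: [0.6, -0.2, -0.6]
finger_gap: 37.5
```

```bash

python3 chk.py w13; python3 - <<'E'
from h import *
S=cam('scene','s13'); cv2.imwrite('pics/s13c.png',cv2.resize(S['pixels'][100:260,200:400],None,fx=4,fy=3.6))
E
```

```text
20.1 [ 609.57 -315.68  187.25] [-3.14  0.    1.91] F [-0.15  0.03 -0.39] 37.704158909072156
grasp in block xb,yb,zb -0.0758664790715855 0.16808751943153205 71.92121889844886 depth d -88.07878110155114 F along zb -0.37431304683007943
```

View pics/w13.png

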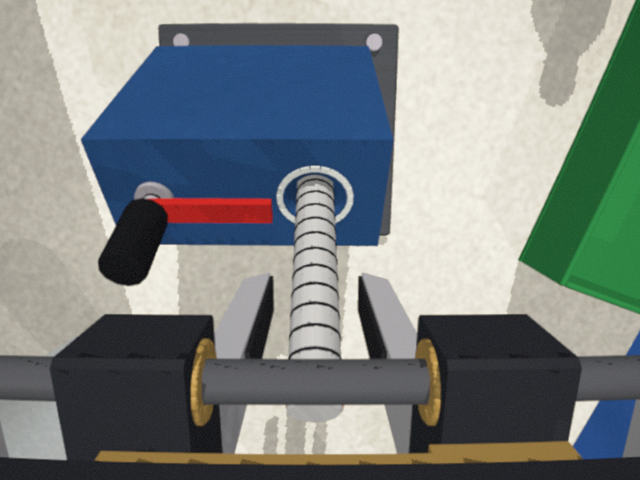

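View pics/s13c.png

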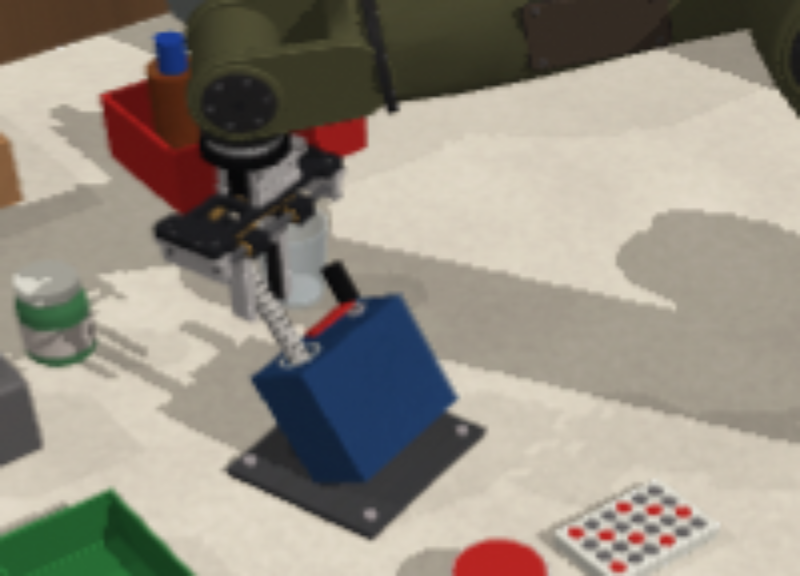

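Request:
{"op": "jog_arm", "data": {
  "commands": [
    [0,0,0.02,0,0,0,0.48],
    [0,0,0.065,0,0,0,0.48],
    [0,0,0.115,0,0,0,0.48],
    [-0.03,0.001,0.115,-0.06,-0.021,0,0.48],
    [-0.075,0.003,0.115,-0.1177,-0.0421,0,0.48],
    [-0.0916,0.004,0.1,-0.1177,-0.0421,0,0.48],
    [-0.0916,0.004,0.063,-0.1177,-0.0421,0,0.48],
    [-0.0916,0.004,0.06,-0.1177,-0.0421,0,0.48],
    [-0.0916,0.004,0.06,-0.1177,-0.0421,0,0.48],
    [-0.0916,0.004,0.06,-0.1177,-0.0421,0,0.48]
  ]
}}

```text
clock: 21.4
eef_pos: [518.5, -312.0, 248.6]
eef_rot: [3.141, 0.263, 1.914]
wrist_force: [-0.8, -0.1, 0.2]
finger_gap: 45.4
```

```bash

python3 chk.py w14; python3 - <<'E'
from h import *
S=cam('scene','s14'); cv2.imwrite('pics/s14c.png',cv2.resize(S['pixels'][100:260,200:400],None,fx=4,fy=3.6))
T=cam('top','t14'); cv2.imwrite('pics/t14c.png',cv2.resize(T['pixels'][190:310,320:480],None,fx=5,fy=5))
E
```

```text
21.45 [ 518.43 -311.91  248.38] [3.14 0.26 1.91] F [-0.13 -0.86 -0.31] 45.01090704178704
grasp in block xb,yb,zb 64.12911476413115 84.72032539444623 104.69117744858808 depth d -55.30882255141192 F along zb 0.11608279118928284
```

View pics/w14.png

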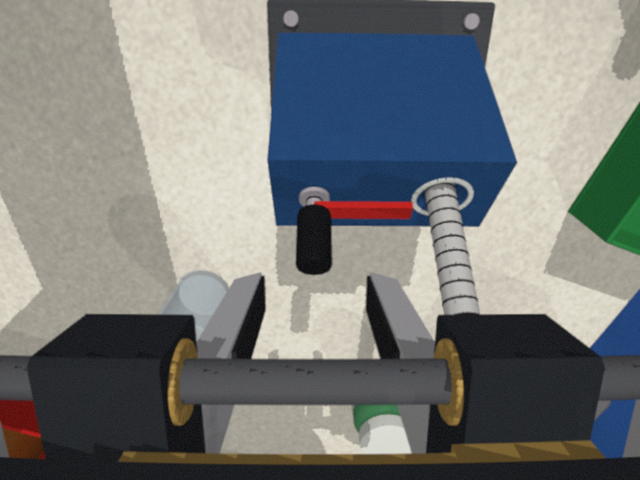

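View pics/s14c.png

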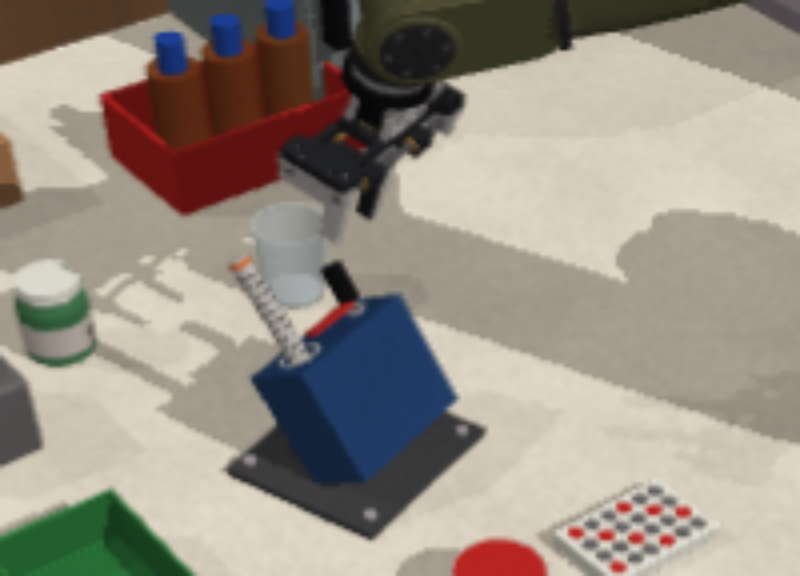

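View pics/t14c.png

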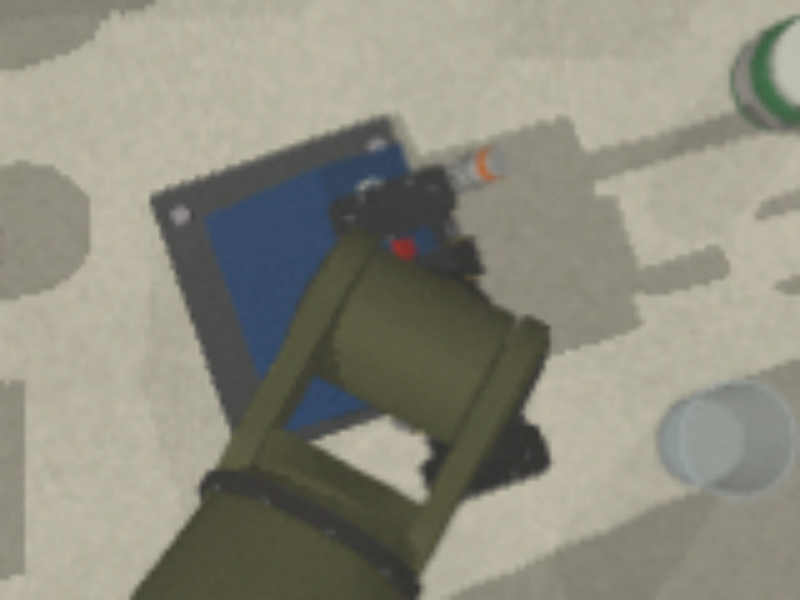

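Request:
{"op": "jog_arm", "data": {
  "commands": [
    [0.0016,-0.0044,-0.018,0,0,0,0.48],
    [0.0032,-0.0088,-0.036,0,0,0,0.48],
    [0.0048,-0.0132,-0.054,0,0,0,0.48],
    [0.0064,-0.0176,-0.072,0,0,0,0.48],
    [0.0078,-0.0217,-0.088,0,0,0,0.48],
    [0.0078,-0.0217,-0.088,0,0,0,0.48],
    [0.0078,-0.0217,-0.088,0,0,0,0.12],
    [0.0078,-0.0217,-0.088,0,0,0,0.12],
    [0.0078,-0.0217,-0.088,0,0,0,0.12],
    [0.0078,-0.0217,-0.088,0,0,0,0.12]
  ],
  "grip_force": 40
}}

```text
clock: 22.8
eef_pos: [525.2, -333.6, 159.7]
eef_rot: [-3.14, 0.262, 1.914]
wrist_force: [-6.9, -0.7, 2.6]
finger_gap: 21.3
```

```bash

python3 chk.py w15; python3 - <<'E'
from h import *
S=cam('scene','s15'); T=cam('top','t15')
cv2.imwrite('pics/s15c.png',cv2.resize(S['pixels'][150:220,240:310],None,fx=8,fy=8,interpolation=cv2.INTER_CUBIC))
for n,I in (('S',S),('T',T)):
    a=I['pixels'].astype(int); b,g,r=a[...,0],a[...,1],a[...,2]
    m=((r-g>50)&(r>150)&(g>b+5)&(r-b>70)).astype(np.uint8)
    nn,l,st,ce=cv2.connectedComponentsWithStats(m)
    print(n,[(st[i].tolist(),ce[i].round(2).tolist()) for i in range(1,nn) if st[i,4]>3])
E
```

```text
22.85 [ 525.2  -333.61  159.76] [-3.14  0.26  1.91] F [-6.53 -0.63  3.29] 21.012888133906948
grasp in block xb,yb,zb 0.13106256681114914 85.6213205700356 39.30958049075041 depth d -120.69041950924958 F along zb 2.0466602276159764
S [([459, 48, 17, 8, 42], [467.6, 51.5]), ([259, 172, 3, 3, 7], [260.0, 173.0]), ([279, 185, 6, 6, 6], [281.5, 187.5]), ([361, 240, 5, 3, 6], [363.17, 240.67]), ([369, 241, 4, 3, 7], [370.71, 241.71]), ([342, 247, 3, 3, 4], [342.75, 248.25]), ([349, 247, 5, 3, 6], [351.33, 247.67]), ([358, 248, 3, 3, 6], [359.33, 248.83]), ([366, 249, 3, 3, 5], [367.2, 250.0]), ([318, 250, 11, 2, 11], [323.0, 250.18]), ([352, 256, 5, 3, 8], [354.0, 257.0]), ([290, 260, 10, 10, 78], [294.49, 264.54])]
T [([295, 187, 10, 10, 73], [299.33, 191.33]), ([295, 226, 25, 25, 472], [306.71, 238.3]), ([295, 270, 5, 5, 18], [296.89, 272.28]), ([313, 270, 4, 5, 16], [314.5, 272.0]), ([525, 271, 46, 9, 72], [546.89, 272.61]), ([543, 274, 13, 4, 22], [548.09, 274.68]), ([307, 276, 5, 5, 17], [308.76, 277.76]), ([526, 281, 2, 5, 6], [526.17, 282.83]), ([301, 282, 5, 5, 18], [303.06, 283.78]), ([526, 287, 2, 18, 27], [526.33, 294.96]), ([295, 288, 5, 5, 18], [297.28, 289.83]), ([313, 288, 4, 4, 15], [314.6, 289.4]), ([569, 291, 2, 6, 9], [569.67, 293.11]), ([307, 294, 5, 4, 15], [309.0, 295.47]), ([301, 299, 5, 5, 17], [303.24, 301.24]), ([526, 306, 2, 7, 8], [526.12, 309.0]), ([569, 312, 2, 6, 8], [569.75, 314.5]), ([525, 343, 5, 5, 9], [526.67, 345.89]), ([531, 346, 12, 2, 17], [536.29, 346.53])]
```

View pics/w15.png

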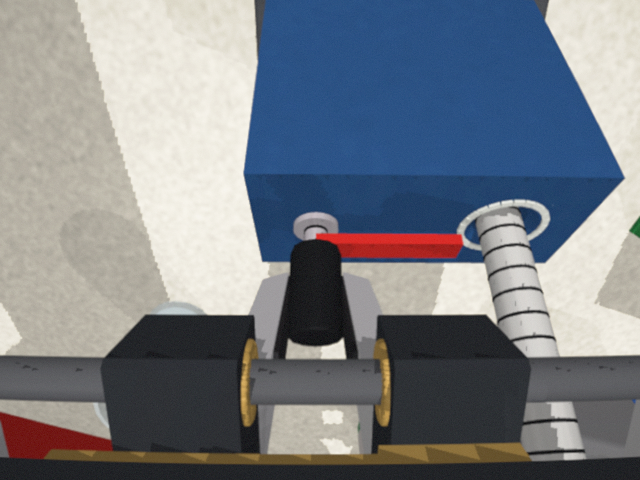

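View pics/s15c.png

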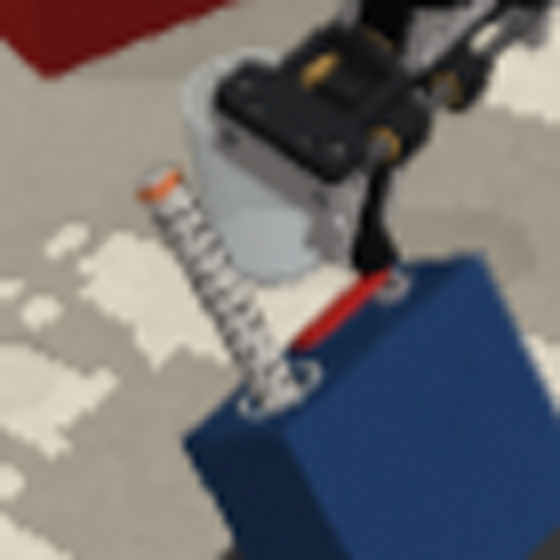

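```bash
python3 - <<'E'
from h import *
for a,n in (('t14','t'),('s15','s')):
    im=cv2.imread(f'pics/{a}.png')
    c=im[205:240,395:435] if n=='t' else im[160:205,245:290]
    cv2.imwrite(f'pics/z{n}.png',cv2.resize(c,None,fx=16,fy=12,interpolation=cv2.INTER_NEAREST) if 0 else cv2.resize(c,None,fx=12,fy=12,interpolation=cv2.INTER_CUBIC))
E
```

```text
(no output)
```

View pics/zt.png

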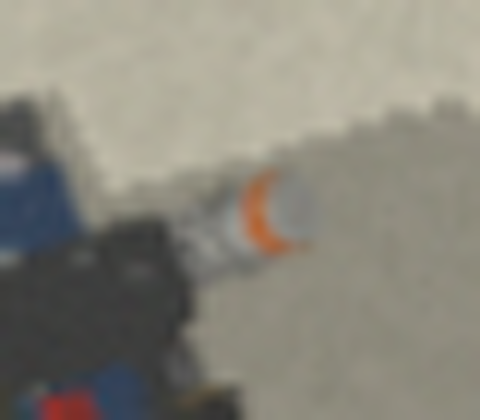

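View pics/zs.png

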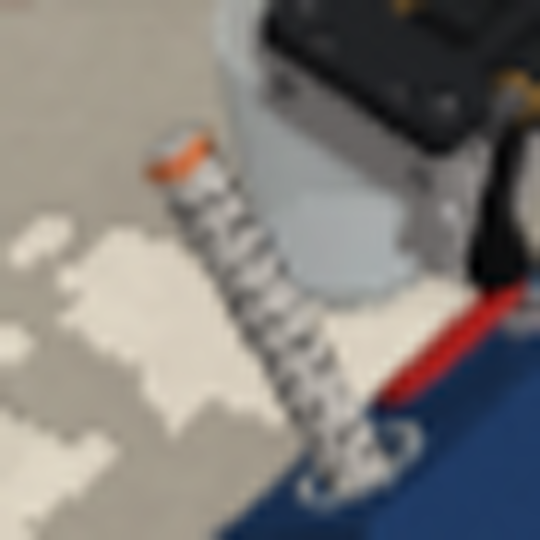

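```bash
python3 - <<'E'
from h import *
np.set_printoptions(suppress=True,precision=2)
T=cam('top');S=cam('scene')
y,h=tgt();zb=.5*h+np.array([0,0,.8660254]);xb=np.cross(y,zb);M=np.array([597.6,-281.7,144])
def closest(r):
    o,w=r; n=np.cross(zb,w); t=np.linalg.solve(np.c_[zb,-w,n],o-M); return t[0],t[2]*np.linalg.norm(n)
print(closest(ray(T,418.7,221.9)),closest(ray(S,259.1,172.0)))
x,r=tri([ray(T,418.7,221.9),ray(S,259.1,172.0)]);w=x-M;print(x,r,w@xb,w@y,w@zb)
E
```

```text
(np.float64(115.77928434713512), np.float64(0.27165807137033526)) (np.float64(111.46391776211277), np.float64(4.326721382512926))
[ 618.54 -337.78  236.63] [np.float64(0.4063052471217134), np.float64(0.4063052471217119)] -5.524416506400826 -0.8058956751907969 110.1509544181583
```

Request:
{"op": "jog_arm", "data": {
  "commands": [
    [0.0003,-0.0029,0.0043,0,0,0,0.12],
    [0.0014,-0.0063,0.0113,0,0,0,0.12],
    [0.0031,-0.011,0.02,0,0,0,0.12],
    [0.0051,-0.0167,0.0303,0,0,0,0.12],
    [0.0072,-0.0223,0.0407,0,0,0,0.12],
    [0.0094,-0.028,0.0511,0,0,0,0.12],
    [0.0115,-0.0337,0.0615,0,0,0,0.12],
    [0.0134,-0.0393,0.0719,0,0,0,0.12],
    [0.0151,-0.0437,0.0801,0,0,0,0.12],
    [0.0162,-0.0473,0.0866,0,0,0,0.12]
  ],
  "grip_force": 45
}}

```text
clock: 24.3
eef_pos: [541.7, -381.0, 246.8]
eef_rot: [-3.141, 0.262, 1.914]
wrist_force: [-3.5, 5.0, -2.5]
finger_gap: 20.9
```

```bash

python3 chk.py w16; python3 - <<'E'
from h import *
S=cam('scene','s16'); T=cam('top','t16')
cv2.imwrite('pics/s16c.png',cv2.resize(S['pixels'][140:210,240:310],None,fx=8,fy=8,interpolation=cv2.INTER_CUBIC))
E
```

```text
24.35 [ 541.97 -381.55  247.65] [-3.14  0.26  1.91] F [-3.8   3.62  0.61] 21.20819615295979
grasp in block xb,yb,zb 0.10774389869554568 86.01929606895409 140.81154488624946 depth d -19.188455113750535 F along zb -1.8135922163719767
```

View pics/w16.png

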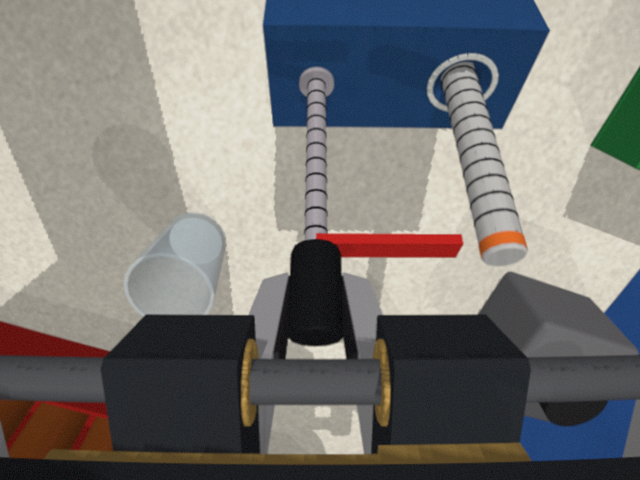

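View pics/s16c.png

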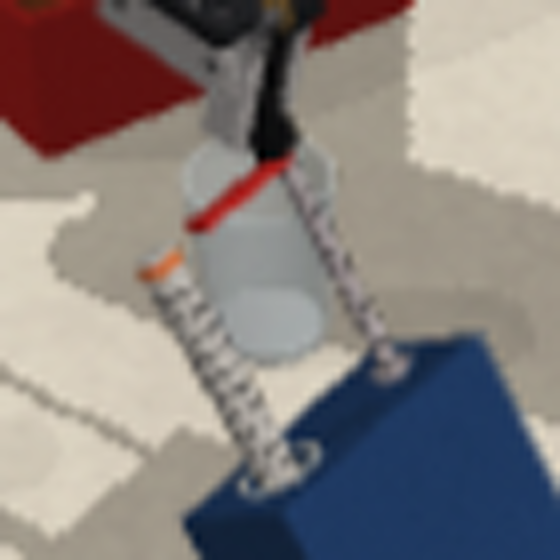

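```bash
python3 - <<'E'
from h import *
np.set_printoptions(suppress=True,precision=1)
im=cv2.imread('pics/w16.png'); cv2.imwrite('pics/w16c.png',cv2.resize(im[210:280,420:540],None,fx=6,fy=6,interpolation=cv2.INTER_CUBIC))
c=cam('wrist');y,h=tgt();zb=.5*h+np.array([0,0,.8660254]);xb=np.cross(y,zb);M=np.array([597.6,-281.7,144])
o=ray(c,0,0)[0]-M;print('cam in block',o@xb,o@y,o@zb, manip.read_state()['eef_pos'])
for L in (112,114): 
    print(L,[proj(c,M+22*y+x*xb+z*zb) for x,z in ((6,L),(-6,L),(6,L-5),(-6,L-5))])
print('bore mouth',proj(c,M),'stem foot',proj(c,M+85*y))
for L in (110,112,114): 
  for x in (0,-6): print(L,x,proj(c,M+x*xb+L*zb))
E
```

```text
cam in block 160.02105885093727 86.75804767489345 207.63857489848164 [ 542.  -381.5  247.7]
112 [array([466.1, 237.7]), array([458.1, 251.7]), array([464., 228.]), array([456.2, 242.3])]
114 [array([466.9, 241.7]), array([458.9, 255.5]), array([464.8, 231.9]), array([457., 246.])]
bore mouth [463.6  80.8] stem foot [318.5  79.8]
110 0 [509.7 241. ]
110 -6 [504.6 247.8]
112 0 [510.7 244.8]
112 -6 [505.6 251.6]
114 0 [511.8 248.7]
114 -6 [506.6 255.4]
```

View pics/w16c.png

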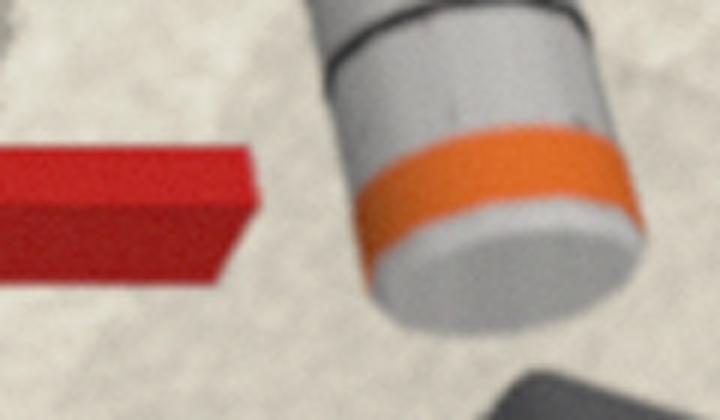

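Request:
{"op": "jog_arm", "data": {
  "commands": [
    [0,0,0,0,0,0,0.12],
    [0,0,0,0,0,0,0.12],
    [0,0,0,0,0,0,0.12],
    [0,0,0,0,0,0,0.12],
    [0,0,0,0,0,0,0.12],
    [0,0,0,0,0,0,0.12],
    [0,0,0,0,0,0,0.12],
    [0,0,0,0,0,0,0.12],
    [0,0,0,0,0,0,0.12],
    [0,0,0,0,0,0,0.12]
  ]
}}

```text
clock: 25.75
eef_pos: [542.0, -381.5, 247.5]
eef_rot: [3.142, 0.264, 1.913]
wrist_force: [-4.7, 1.1, 4.4]
finger_gap: 21.1
```

```bash

python3 chk.py w17;  python3 - <<'E'
from h import *
np.set_printoptions(suppress=True,precision=1)
im=cv2.imread('pics/w17.png'); cv2.imwrite('pics/w17c.png',cv2.resize(im[205:275,420:540],None,fx=6,fy=6,interpolation=cv2.INTER_CUBIC))
cv2.imwrite('pics/w17d.png',cv2.resize(im[40:140,290:520],None,fx=3,fy=3,interpolation=cv2.INTER_CUBIC))
c=cam('wrist');y,h=tgt();zb=.5*h+np.array([0,0,.8660254]);xb=np.cross(y,zb);M=np.array([597.6,-281.7,144])
for L in (112,114): 
    print(L,[proj(c,M+22*y+x*xb+z*zb) for x,z in ((6,L),(-6,L),(6,L-5),(-6,L-5))])
print('bore mouth',proj(c,M),'stem foot',proj(c,M+85*y))
for L in (110,112,114): 
  for x in (0,-6): print(L,x,proj(c,M+x*xb+L*zb))
E
```

```text
25.8 [ 541.94 -381.46  247.45] [3.14 0.26 1.91] F [-4.58  1.2   5.73] 20.989195889981097
grasp in block xb,yb,zb 0.10617601066311266 86.02015906041517 140.57010564953717 depth d -19.42989435046283 F along zb 3.6251577731586875
112 [array([466.1, 238.1]), array([458.2, 252. ]), array([464. , 228.4]), array([456.3, 242.6])]
114 [array([467. , 242.1]), array([459. , 255.9]), array([464.9, 232.3]), array([457. , 246.4])]
bore mouth [463.6  81. ] stem foot [318.5  80. ]
110 0 [509.7 241.4]
110 -6 [504.7 248.2]
112 0 [510.8 245.2]
112 -6 [505.7 252. ]
114 0 [511.9 249.1]
114 -6 [506.7 255.8]
```

View pics/w17c.png

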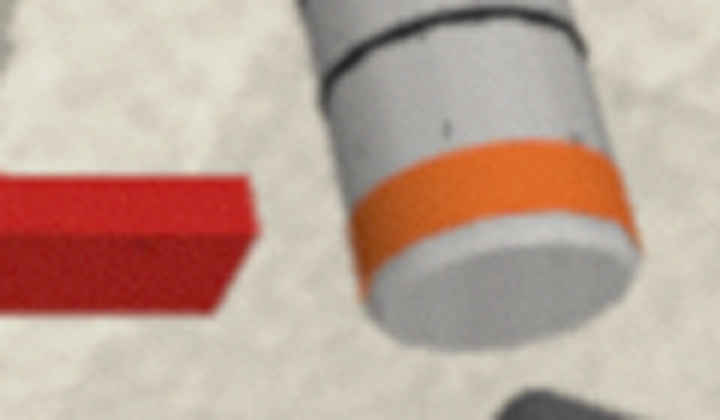

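View pics/w17d.png

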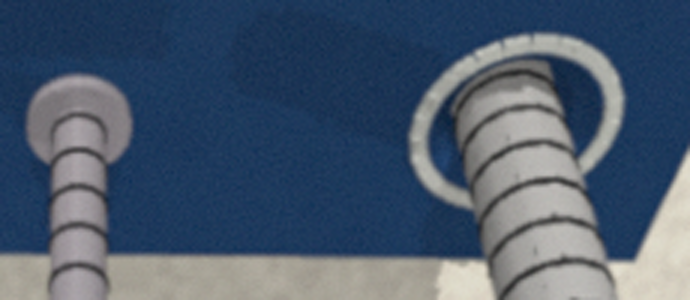

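Request:
{"op": "jog_arm", "data": {
  "commands": [
    [0,0,0,0,0,0,0.25],
    [0,0,0,0,0,0,0.4],
    [0,0,0,0,0,0,0.48],
    [-0.004,0.012,0.0075,0,0,0,0.48],
    [-0.01,0.03,0.018,0,0,0,0.48],
    [-0.0175,0.049,0.03,0,0,0,0.48],
    [-0.022,0.062,0.006,0,0,0,0.48],
    [-0.027,0.0757,-0.0194,0,0,0,0.48],
    [-0.027,0.0757,-0.0194,0,0,0,0.48],
    [-0.027,0.0757,-0.0194,0,0,0,0.48]
  ]
}}

```text
clock: 27.1
eef_pos: [515.4, -305.3, 228.0]
eef_rot: [3.141, 0.263, 1.914]
wrist_force: [-0.4, -0.7, 1.0]
finger_gap: 44.9
```

```bash

python3 chk.py w18;  python3 - <<'E'
from h import *
S=cam('scene','s18')
cv2.imwrite('pics/s18c.png',cv2.resize(S['pixels'][140:210,240:310],None,fx=8,fy=8,interpolation=cv2.INTER_CUBIC))
E
```

```text
27.15 [ 515.46 -305.47  228.01] [3.14 0.26 1.91] F [-0.61  0.04  0.02] 45.340264369841805
grasp in block xb,yb,zb 60.067641857435035 85.35318820354235 83.51147792881264 depth d -76.48852207118736 F along zb -0.1086146565109248
```

View pics/w18.png

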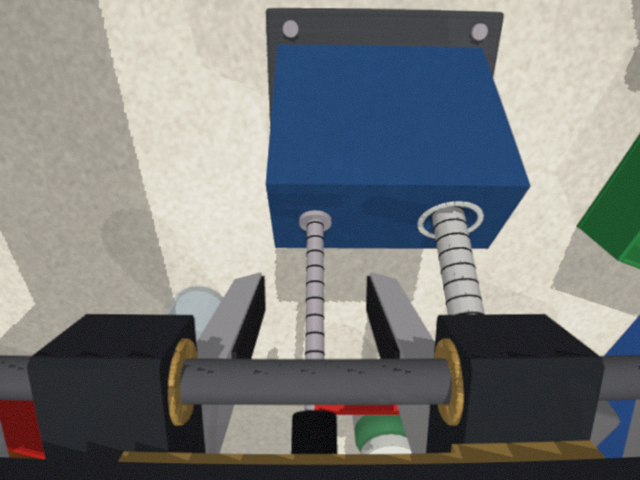

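View pics/s18c.png

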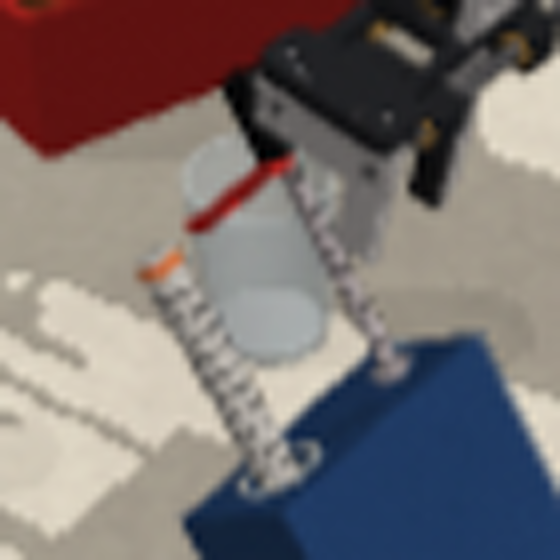

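Request:
{"op": "jog_arm", "data": {
  "commands": [
    [0.003,-0.008,0.014,-0.07,-0.025,0,0.48],
    [0.006,-0.018,0.03,-0.14,-0.05,0,0.48],
    [0.01,-0.03,0.045,-0.2,-0.0717,0,0.48],
    [0.0146,-0.0409,0.0512,-0.2354,-0.0843,0,0.48],
    [0.0146,-0.0409,0.0512,-0.2354,-0.0843,0,0.48],
    [0.0146,-0.0409,0.0512,-0.2354,-0.0843,0,0.48],
    [0.0146,-0.0409,0.0512,-0.2354,-0.0843,0,0.48],
    [0.0146,-0.0409,0.0512,-0.2354,-0.0843,0,0.48],
    [0.0146,-0.0409,0.0512,-0.2354,-0.0843,0,0.48],
    [0.0146,-0.0409,0.0512,-0.2354,-0.0843,0,0.48]
  ]
}}

```text
clock: 28.45
eef_pos: [529.5, -345.9, 277.6]
eef_rot: [3.142, 0.785, 1.913]
wrist_force: [-0.0, -0.2, 1.0]
finger_gap: 45.0
```

```bash

python3 chk.py w19;  python3 - <<'E'
from h import *
np.set_printoptions(suppress=True,precision=1)
c=cam('wrist');y,h=tgt();zb=.5*h+np.array([0,0,.8660254]);xb=np.cross(y,zb);M=np.array([597.6,-281.7,144])
o=ray(c,0,0)[0]-M;print('cam in block',o@xb,o@y,o@zb)
for L in (112,114): 
    print(L,[proj(c,M+22*y+x*xb+z*zb) for x,z in ((6,L),(-6,L),(6,L-5),(-6,L-5))])
for L in (112,114):
  for x in (0,-6): print(L,x,[proj(c,M+x*xb+yy*y+L*zb) for yy in (0,-10,10)])
E
```

```text
28.5 [ 529.55 -345.88  277.65] [3.14 0.79 1.91] F [ 0.23 -0.74  0.16] 44.809233571589225
grasp in block xb,yb,zb 52.714286550070476 85.68458123396138 139.40320213063384 depth d -20.596797869366156 F along zb 0.5268653934025503
cam in block 224.17314392058668 86.38643475805249 117.61717805082323
112 [array([440.1, 241.5]), array([433.7, 242.1]), array([440.1, 231.9]), array([433.6, 232.9])]
114 [array([440.2, 245.4]), array([433.7, 245.8]), array([440.1, 235.7]), array([433.7, 236.6])]
112 0 [array([477.7, 241.8]), array([496.1, 241.8]), array([459.2, 241.8])]
112 -6 [array([473.5, 242.1]), array([491.5, 242.1]), array([455.5, 242.1])]
114 0 [array([477.7, 245.6]), array([496.1, 245.6]), array([459.2, 245.6])]
114 -6 [array([473.6, 245.7]), array([491.5, 245.7]), array([455.5, 245.8])]
```

View pics/w19.png

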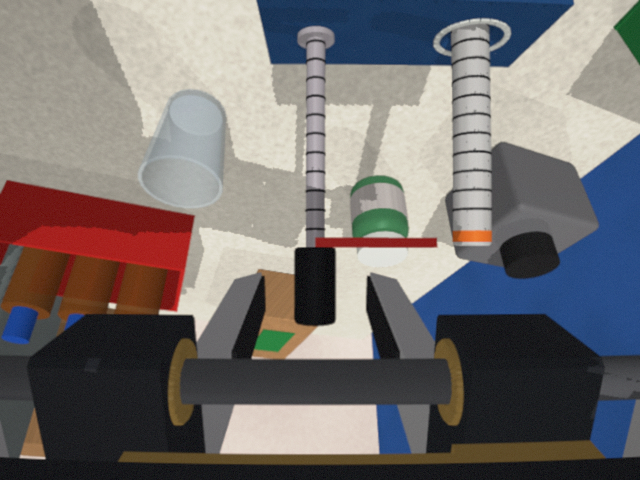

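Now the view is edge-on: flag tip at about (435,243), orange band at about (472,238), rod end lower at about row 250. I'll measure both.

```bash
python3 - <<'E'
import cv2
im=cv2.imread('pics/w19.png'); cv2.imwrite('pics/w19c.png',cv2.resize(im[220:270,400:500],None,fx=8,fy=8,interpolation=cv2.INTER_CUBIC))
for x in (420,430,435): print(x,[im[r,x].tolist() for r in range(235,252)])
for x in (462,472,482): print(x,[im[r,x].tolist() for r in range(240,264)])
E
```

```text
420 [[211, 224, 226], [199, 215, 223], [164, 177, 204], [82, 88, 153], [34, 36, 136], [26, 27, 135], [29, 30, 135], [25, 29, 133], [32, 32, 136], [26, 30, 134], [28, 29, 136], [45, 49, 141], [115, 126, 171], [192, 208, 219], [208, 223, 226], [209, 222, 225], [209, 221, 226]]
430 [[155, 166, 168], [153, 165, 172], [122, 130, 159], [62, 68, 140], [27, 31, 136], [26, 28, 135], [28, 30, 135], [31, 32, 136], [31, 34, 136], [28, 30, 136], [25, 30, 135], [46, 49, 139], [113, 121, 168], [189, 205, 213], [204, 220, 222], [204, 220, 223], [205, 220, 224]]
435 [[151, 162, 166], [144, 155, 164], [114, 123, 153], [59, 63, 137], [26, 27, 133], [30, 29, 135], [31, 34, 135], [24, 30, 132], [29, 31, 133], [22, 24, 131], [33, 37, 137], [61, 66, 145], [137, 149, 186], [198, 213, 223], [205, 221, 223], [203, 218, 221], [206, 221, 224]]
462 [[38, 100, 208], [81, 112, 195], [147, 151, 169], [172, 175, 175], [172, 175, 175], [150, 152, 154], [96, 95, 97], [82, 79, 79], [84, 83, 84], [89, 89, 90], [94, 93, 94], [97, 97, 96], [100, 99, 99], [104, 102, 103], [104, 100, 101], [104, 104, 102], [108, 106, 108], 
[... 230 characters left out ...]
 120, 122], [107, 106, 106], [106, 105, 105], [109, 108, 107], [108, 105, 108], [111, 111, 110], [110, 108, 109], [111, 108, 108], [111, 108, 108], [109, 106, 108], [111, 109, 111], [110, 110, 109], [109, 108, 108], [109, 107, 107], [108, 95, 90], [124, 84, 63], [132, 75, 40], [133, 78, 41]]
482 [[45, 113, 229], [102, 135, 224], [181, 186, 206], [195, 198, 199], [195, 199, 200], [167, 168, 171], [124, 124, 126], [110, 109, 108], [111, 109, 110], [113, 112, 109], [111, 108, 110], [109, 108, 110], [111, 109, 109], [112, 111, 112], [108, 106, 106], [113, 109, 111], [109, 105, 108], [111, 110, 109], [112, 108, 110], [111, 111, 111], [109, 108, 108], [108, 107, 107], [110, 97, 93], [124, 83, 62]]
```

View pics/w19c.png

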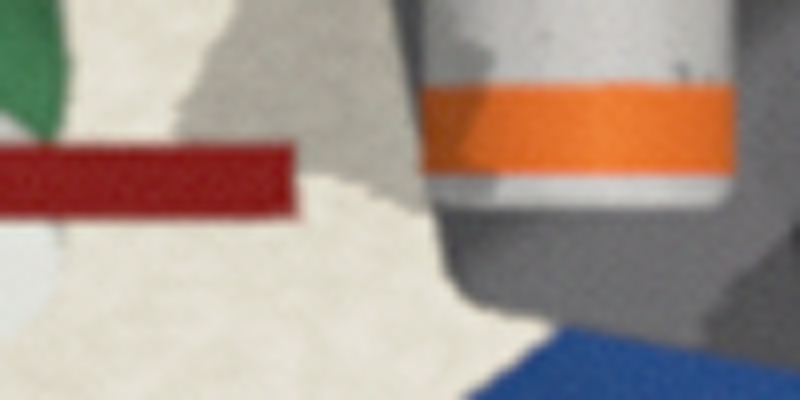

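Request:
{"op": "jog_arm", "data": {
  "commands": [
    [0.002,-0.006,-0.004,0,0,0,0.48],
    [0.006,-0.018,-0.011,0,0,0,0.48],
    [0.0105,-0.031,-0.019,0,0,0,0.48],
    [0.0148,-0.0432,-0.0264,0,0,0,0.48],
    [0.0148,-0.0432,-0.0264,0,0,0,0.48],
    [0.0148,-0.0432,-0.0264,0,0,0,0.48],
    [0.0148,-0.0432,-0.0264,0,0,0,0.12],
    [0.0148,-0.0432,-0.0264,0,0,0,0.12],
    [0.0148,-0.0432,-0.0264,0,0,0,0.12],
    [0.0148,-0.0432,-0.0264,0,0,0,0.12]
  ],
  "grip_force": 30
}}

```text
clock: 29.8
eef_pos: [544.5, -388.9, 251.5]
eef_rot: [3.141, 0.786, 1.913]
wrist_force: [1.5, 2.5, 0.6]
finger_gap: 21.2
```

```bash
cat > meas.py <<'E'
from h import *
import sys
im=cv2.imread(f'pics/{sys.argv[1]}.png').astype(float)
y,h=tgt();zb=.5*h+np.array([0,0,.8660254]);xb=np.cross(y,zb);M=np.array([597.6,-281.7,144])
c=cam('wrist')
o=ray(c,0,0)[0]-M;print('cam',o@xb,o@y,o@zb)
for n,P in dict(flagN=(6,22,114),flagF=(-6,22,114),rod=(4,0,114),flagF115=(-6,22,115)).items(): print(n,proj(c,M+P[0]*xb+P[1]*y+P[2]*zb).round(2))
cv2.imwrite(f'pics/{sys.argv[1]}c.png',cv2.resize(im[200:300,380:520],None,fx=5.5,fy=5.5,interpolation=cv2.INTER_CUBIC))
E
python3 chk.py w20; python3 meas.py w20
```

```text
29.85 [ 544.54 -388.88  251.49] [3.14 0.79 1.91] F [0.08 2.55 1.6 ] 21.545706813531257
grasp in block xb,yb,zb 0.19754664710175263 86.07657319241797 139.51195622959926 depth d -20.488043770400736 F along zb 0.19825952554824314
cam 171.6426873159199 86.87267286009137 117.69150947524423
flagN [480.04 242.8 ]
flagF [469.09 243.44]
rod [531.9  242.88]
flagF115 [469.11 245.81][ WARN:0@1.796] global loadsave.cpp:1063 imwrite_ Unsupported depth image for selected encoder is fallbacked to CV_8U.
```

View pics/w20c.png

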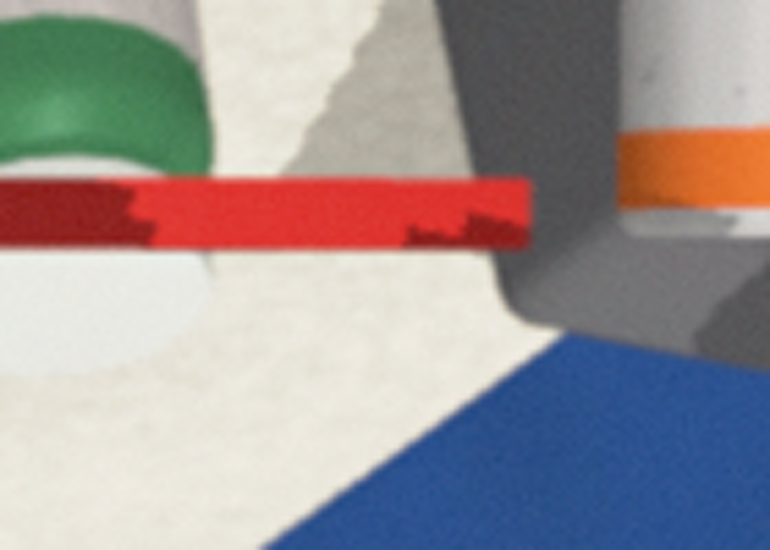

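Request:
{"op": "jog_arm", "data": {
  "commands": [
    [-0.0001,0.0002,-0.0004,0,0,0,0.12],
    [-0.0002,0.0004,-0.0008,0,0,0,0.12],
    [-0.0002,0.0006,-0.0011,0,0,0,0.12],
    [-0.0003,0.0007,-0.0013,0,0,0,0.12],
    [-0.0003,0.0007,-0.0013,0,0,0,0.12],
    [-0.0003,0.0007,-0.0013,0,0,0,0.12],
    [-0.0003,0.0007,-0.0013,0,0,0,0.12],
    [-0.0003,0.0007,-0.0013,0,0,0,0.12],
    [-0.0003,0.0007,-0.0013,0,0,0,0.12],
    [-0.0003,0.0007,-0.0013,0,0,0,0.12]
  ]
}}

```text
clock: 31.15
eef_pos: [544.4, -388.4, 250.5]
eef_rot: [3.141, 0.786, 1.913]
wrist_force: [1.6, 3.5, 5.2]
finger_gap: 21.4
```

```bash
python3 chk.py w21; python3 meas.py w21 2>/dev/null
```

```text
31.2 [ 544.37 -388.39  250.49] [3.14 0.79 1.91] F [0.9  3.02 4.99] 21.49264323880437
grasp in block xb,yb,zb 0.15431164539667463 86.08025428995286 138.37113867262198 depth d -21.62886132737802 F along zb 3.0531140669829964
cam 171.6112275814139 86.90751056808281 116.44714901194494
flagN [480.1  245.67]
flagF [469.13 246.1 ]
rod [531.96 245.69]
flagF115 [469.16 248.47]
```

View pics/w21c.png

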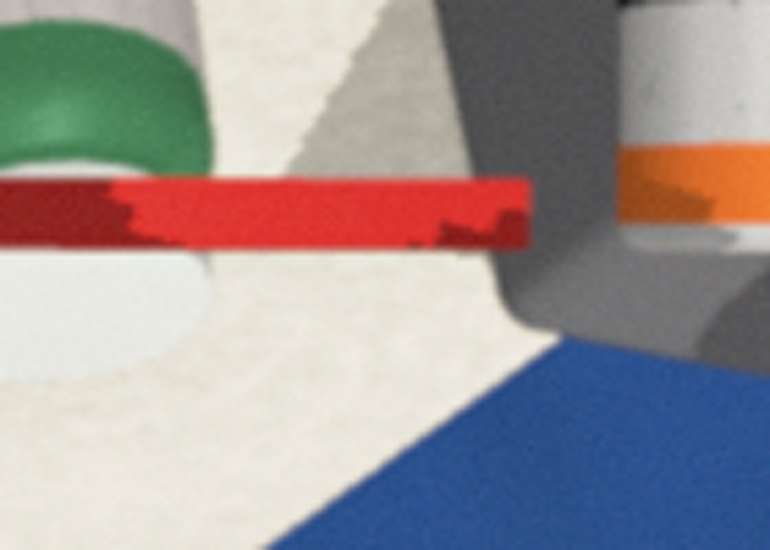

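Request:
{"op": "jog_arm", "data": {
  "commands": [
    [0,0,0,0,0,0,0.25],
    [0,0,0,0,0,0,0.4],
    [0,0,0,0,0,0,0.48],
    [0,0,0,0,0,0,0.48],
    [-0.003,0.008,0.005,0,0,0,0.48],
    [-0.009,0.024,0.015,0,0,0,0.48],
    [-0.0154,0.043,0.0264,0,0,0,0.48],
    [-0.0154,0.043,0.0264,0,0,0,0.48],
    [-0.0154,0.043,0.0264,0,0,0,0.48],
    [-0.0154,0.043,0.0264,0,0,0,0.48]
  ]
}}

```text
clock: 32.5
eef_pos: [528.6, -345.6, 275.9]
eef_rot: [-3.141, 0.785, 1.914]
wrist_force: [0.2, 0.3, -0.7]
finger_gap: 45.1
```

```bash
python3 chk.py w22; python3 meas.py w22 2>/dev/null; python3 -c "
import cv2
im=cv2.imread('pics/w22.png')
for x in (420,430): print(x,[im[r,x].tolist() for r in range(240,250)])
for x in (464,472,480): print(x,[im[r,x].tolist() for r in range(240,252)])"
```

```text
32.55 [ 528.54 -345.69  275.89] [-3.14  0.79  1.91] F [ 0.05 -0.   -0.33] 45.30573275897293
grasp in block xb,yb,zb 52.282249658773225 86.55664263036813 137.62533949695379 depth d -22.374660503046215 F along zb -0.2763985831480134
cam 223.74881197635077 87.1524515944262 115.90212093406247
flagN [442.18 248.9 ]
flagF [435.64 249.1 ]
rod [482.7  248.91]
flagF115 [435.65 250.93]
420 [[27, 26, 132], [26, 28, 134], [33, 35, 137], [29, 29, 134], [31, 31, 137], [34, 37, 138], [26, 26, 133], [35, 38, 135], [103, 112, 157], [190, 205, 214]]
430 [[26, 30, 135], [28, 29, 134], [29, 32, 136], [34, 37, 137], [25, 25, 133], [31, 35, 136], [24, 28, 135], [33, 34, 131], [107, 115, 161], [185, 198, 209]]
464 [[37, 99, 207], [41, 103, 209], [38, 101, 207], [40, 102, 210], [77, 114, 202], [141, 157, 190], [176, 181, 185], [178, 181, 183], [166, 168, 171], [116, 115, 116], [89, 91, 91], [94, 94, 94]]
472 [[41, 111, 226], [48, 117, 229], [46, 114, 228], [45, 113, 228], [70, 126, 226], [132, 161, 216], [181, 189, 200], [191, 195, 195], [179, 181, 182], [137, 140, 140], [113, 109, 111], [106, 104, 106]]
480 [[46, 120, 233], [48, 121, 233], [47, 121, 233], [48, 120, 234], [74, 130, 232], [135, 166, 222], [189, 196, 206], [200, 204, 205], [186, 190, 191], [146, 146, 147], [110, 109, 112], [108, 107, 108]]
```

View pics/w22c.png

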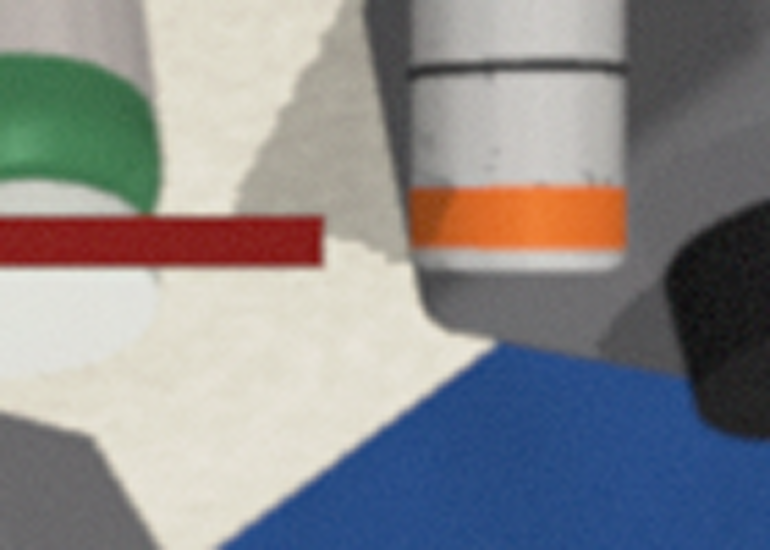

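Request:
{"op": "jog_arm", "data": {
  "commands": [
    [-0.005,0.012,0.01,0,0,0,0.48],
    [-0.012,0.03,0.025,0,0,0,0.48],
    [-0.02,0.055,0.04,0,0,0,0.48],
    [-0.03,0.08,0.06,0,0,0,0.48],
    [-0.035,0.09,0.07,0,0,0,0.48],
    [-0.035,0.09,0.07,0,0,0,0.48],
    [-0.035,0.09,0.07,0,0,0,0.48],
    [-0.035,0.09,0.07,0,0,0,0.48],
    [-0.035,0.09,0.07,0,0,0,0.48],
    [-0.035,0.09,0.07,0,0,0,0.48]
  ]
}}

```text
clock: 33.85
eef_pos: [493.6, -255.5, 346.1]
eef_rot: [-3.141, 0.785, 1.914]
wrist_force: [1.4, 0.6, -0.2]
finger_gap: 45.2
```

```bash
python3 - <<'E'
from h import *
cam('scene','s23'); s=manip.read_state(); print(s['clock'],s['wrist_force'],abs(s['qd']).max())
E
```

```text
33.9 [-0.94329293 -0.28354975 -0.08477049] 0.0031583336518926047
```

View pics/s23.png

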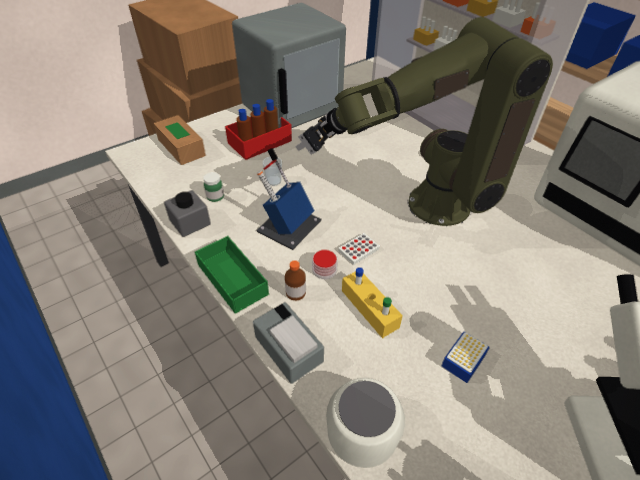

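The scene view shows the rod standing in the block near (268,185), the stem drawn up beside it, everything else in place and the arm clear. I'm handing the job in.

```bash
python3 -c "
from cell import manip; print(manip.sign_off())"
```

```text
the job is handed in; nothing more can be done
None
```

The rod now stands on the bottom of the blue block's bore. The read-off stem is drawn up so its flag is level with the rod's top. I handed the job in at about 34 s, with the arm clear and touching nothing.

- **Rod:** My first grip, along the rod's own axis, would have put the block out of reach. I set the rod back in its hole and regripped it tilted 30°. I then eased it down the bore at about 6 mm/s. It met the cushion about 87 mm deep with roughly 8 N at most in the readings, and I let go there. The exposed length is about 113.5 mm.
- **Stem:** The first pull left the flag about 1 mm too high, so I regripped the knob and lowered it. The last edge-on picture puts the flag's top at about 113.5 mm. The rod's top is at about 113.5 mm at its centre and 114 mm at its near rim.
- **Disagreements:** The rod leans in the bore's clearance by an estimated 2–3°, which is why its rim and centre differ. An early, coarse two-camera estimate of the rod's top read 110 mm. I relied on the edge-on view and the height at contact instead, which agree to about 0.5 mm.
- **Everything else:** By eye, nothing else had moved in the last scene picture.

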